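# Open the pulley case and fit the keyed pulley to the shaft

### The arm

A 7-joint arm with a two-finger parallel gripper is mounted at the origin on the work surface. World frame = base frame: x ahead of the robot, y to its left, z up, the work surface at z = 0. Lengths are in m, angles in rad, forces in N, time in s.
With the tool pointing down it reaches from about 0.425 to 0.875 m from the base axis. Payload 4.7 kg.
Tool frame: the origin (TCP) lies midway between the tips of the shut fingers; the grasp point (between the pads) lies 19 mm behind it; z points along the fingers, y is the direction in which the jaws open and shut (so a half turn about z gives the same grasp; the last joint's range is limited). The gripper opens to 87 mm and grips with 3 to 60 N. Pads are 19 mm wide; open, the fingers measure 117 mm over their backs; the gripper's body (75 mm by 190 mm) begins 51 mm behind the grasp point.
Start: joints at [-1.134, 0.321, -0.07, 1.45, 0.023, 1.371, -0.057], TCP at [0.267, 0.593, 0.198] pointing down, gripper open.
Joint ranges: [-2.86, 2.86], [-0.3, 2.09], [-1.38, 1.24], [0.06, 2.45], [-1.56, 4.7], [0.09, 2.05], [-2.69, 2.69]. Speed limits (rad/s): [2.57, 2.57, 3.14, 3.14, 3.14, 3.14, 3.14].

### API

Orientations are given as a rotation vector (axis times angle).
In Python, from bench import * gives the robot as it stands. The module is installed in compiled form; this text tells all that it offers.
- The arm moves only by the tool play_rows, never from a script. Its argument "series" is one flat list of numbers, 7 for each row, row after row: the opening in per cent of the stroke, from 0 (shut) to 100 (fully open), then the shift along the tool's x, y, z in m, then the turn, a rotation vector about the tool's x, y, z in degrees. In form: [fingers, tx, ty, tz, rx, ry, rz, fingers, tx, ty, tz, rx, ry, rz, ...]. A call has 1 to 10 rows; each row is the pose to reach, as a shift and turn from the pose commanded when the call began, along the tool's axes at that moment; what a row does not reach only later rows make up. A row lasts 1/12 s, in which the tool goes at most 41.7 mm and 7.16 degrees, less where a joint would pass 70% of its speed; a pose out of reach is approached as far as the arm can. A call with a gripper value outside its range is refused whole. The fingers move at their own pace and stop on an object; "force" is the grip in N (left out, the last holds). Time passes only in rows, so rows that repeat a pose let the fingers close. It gives the time, the measured TCP pose, the force and the opening at its end, in the units of the state.
- get_state(): the state, without advancing time (a new reading comes with each control period).
- get_image(name): name is "side" or "top" or "wrist"; returns a dict with "frame" (420x560x3 uint8, red, green, blue), "fx", "fy", "cx", "cy" (pixels), "R" (3x3) and "t" (3): a world point X has camera coordinates R X + t. Camera axes: x right, y down, z forward; pixel columns grow to the right and rows downward; lengths in m; the calibration is good to about 2 mm. A picture is of the moment at which its call begins. There is no depth.
- close_job(): hands the job in, once; it reports no verdict.
The state is a dict: "time": time; "joint_positions": joint angles; "qd": joint speeds; "joint_torque": joint torques, N m; "position": TCP position; "tool_rot": TCP orientation; "ft_force": force on the tool from outside, world axes, zero at the start; "torque": the same for the moment, N m; "grip_width": opening from 0.0 (shut) to 1.0 (fully open).
Only numpy, scipy, OpenCV 4.12 (cv2) and the standard library are available. Lean on these libraries where they do the work, as an engineer would, in place of code of your own. Each camera call takes 0.05 s, during which the arm holds its last target.

### The job

Open the green pulley case by the black handle on its lid, swinging the lid right back and easing it onto its stop without letting it fall either way, and leave it open. Of the three pulleys inside, take out the one whose keyway will line up with the brass key of the shaft in the blue drill-press vise, and lower it under control, hub upwards, over shaft and key until it sits fully down on the collar. Leave the other two pulleys in the case and disturb nothing else on the bench.

Things in the scene. Friction and masses are not known exactly. Their poses are not given: they have to be found in the camera images.
- case_lid (a joint): Lid of the green steel pulley case (about 0.6 kg). 0 = shut, grows as it opens away from its handle, 1.75 rad = resting on its stop, 10 degrees past upright. Let go below about 1.4 rad it falls shut; above about 1.5 rad it settles back on its stop and stays.
- lid_handle (a point): Middle of the lid's handle: black round bar, 12 mm thick, 110 mm long, along this frame's y (parallel to the hinge), its centre 42 mm in front of the lid's front edge, free all round. Turns with the lid: x points along the lid to the hinge, z out of the lid's top (up while shut). Shut, it is 70 mm above the bench.
- lid_hinge (a point): Middle of the hinge line on the case's rear top edge, fixed to the case, 60 mm above the bench. y is the hinge line, z up, the case's front (handle side) towards -x. While shut the handle's bar is 202 mm in front of it and 10 mm above it.
- case_floor (a point): Centre of the inside floor of the fixed case, 6 mm above the bench; x towards the hinge, z up. Inside 152 mm (x) by 302 mm (y), walls 4 mm, rim 60 mm above the bench (80 mm with the lid shut). Two dividers 18 mm high make three places side by side along y, a pulley in each, in any order.
- pulley_keyed_mid (a point): Centre, half-way up, of the aluminium V-belt pulley with a keyed 27 mm bore: rim 72 mm across, 22 mm high; round hub 48 mm across rising from the rim to 48 mm total height; one keyway 12 mm wide, its bottom 19 mm from the axis, full height. x points from the axis to the keyway, z up out of the hub. 0.3 kg. Lies hub up in the case.
- pulley_plain_mid (a point): Centre, half-way up, of a pulley of the same outside shape with a plain round 27 mm bore and no keyway. z up out of the hub. Lies hub up in the case.
- pulley_small_mid (a point): Centre, half-way up, of a pulley of the same outside shape with a bore of only 19 mm and a keyway 7 mm wide, its bottom 12.5 mm from the axis. x axis towards its keyway, z up out of the hub. Lies hub up in the case.
- shaft_seat (a point): Axis of the upright shaft in the vise, at the top face of its dark collar (38 mm across, 74 mm above the bench; jaws 10 mm lower), where the pulley's underside must rest. z up, x points from the axis to the brass key. Key: 8 mm wide, out to 17 mm from the axis, from the collar to 40 mm above it. The vise is fixed; its screw and T-bar reach 225 mm to -y.
- shaft_tip (a point): Centre of the top end of the same steel shaft, 56 mm above the collar's face (130 mm above the bench), axes as there. The shaft is 24 mm in diameter, its top 5 mm tapered to 15 mm; its top 16 mm stand clear above the key, so a pulley centred there rests on the key's end until its keyway is turned over the key.
- screwdriver_mid (a point): Screwdriver lying on the bench, handle to -x of its frame. Loose bystander on the bench; leave it alone.
- wrench_mid (a point): Flat steel wrench lying on the bench along its x axis. Loose bystander on the bench; leave it alone.
- mallet_mid (a point): Black rubber mallet, head 60 mm across at this point, wooden handle 200 mm towards -x of its frame. Loose bystander on the bench; leave it alone.
- oil_mid (a point): Yellow oil bottle, 60 mm across and 155 mm tall, half-way up. Loose bystander on the bench; leave it alone.
- grease_mid (a point): Steel grease tin, 80 mm across and 65 mm tall, half-way up. Loose bystander on the bench; leave it alone.
- tape_mid (a point): Roll of black tape, 96 mm across and 24 mm high, lying flat, half-way up. Loose bystander on the bench; leave it alone.

How it is judged:
On the way, in this order (a step that is already met when the one before it is completed fails the run):
1. the lid is fully open, on its stop (value of joint case_lid above 1.68 rad), for 0.2 s.
2. the keyed pulley is lifted clear of the case, the lid still open (height (world z) of pulley_keyed_mid above 0.12 m and value of joint case_lid above 1.6 rad), for 0.1 s.
At the end, for the whole second after the job is handed in: Lid open on its stop (beyond 1.68 of 1.75 rad), still; keyed pulley still and hub up on the shaft, underside within 4 mm of the collar's top, centre within 4 mm of the shaft's axis (key in keyway), level within 0.08 rad; the other two pulleys still lying in the case (value of joint case_lid above 1.68 rad and velocity of joint case_lid between -0.1 and 0.1 rad/s and horizontal distance between pulley_keyed_mid and shaft_seat below 0.004 m and z of pulley_keyed_mid in the frame of shaft_seat between 0.02 and 0.028 m and angle between pulley_keyed_mid's own z axis and vertical below 0.08 rad and linear speed of pulley_keyed below 0.02 m/s and x of pulley_plain_mid in the frame of case_floor between -0.08 and 0.08 m and y of pulley_plain_mid in the frame of case_floor between -0.155 and 0.155 m and z of pulley_plain_mid in the frame of case_floor between 0.01 and 0.045 m and x of pulley_small_mid in the frame of case_floor between -0.08 and 0.08 m and y of pulley_small_mid in the frame of case_floor between -0.155 and 0.155 m and z of pulley_small_mid in the frame of case_floor between 0.01 and 0.045 m); the robot touches nothing.
It fails at once if the lid is let fall or thrown open (faster than 3 rad/s) (velocity of joint case_lid above 3 rad/s or velocity of joint case_lid below -3 rad/s).
It fails at once if the pulley is dropped down the shaft (faster than 0.7 m/s while over it) (horizontal distance between pulley_keyed_mid and shaft_seat below 0.01 m and linear speed of pulley_keyed above 0.7 m/s).
It fails at once if something else on the bench is shifted by more than 30 mm (distance of any of screwdriver_mid, wrench_mid, mallet_mid, oil_mid, grease_mid, tape_mid from where it was at the start of the episode above 0.03 m).
It also fails if it takes over 62 s, if anything falls off the work surface, if the arm or the gripper's body presses on something with over 40 N, if the wrist force passes 120 N, or if a joint passes its speed limit or range.

## Working session

There is one attempt and no reset: what is moved stays moved. The work goes in short steps, Python scripts to look and compute and a tool call to move; the robot and the scene stay as the last step left them, time stands still between calls to the robot, and variables do not carry over. Pictures are saved under pics/ and viewed, and the job is handed in when it is done.

Besides the shell and the picture viewer there is one more tool, called as name(argument=value, ...), one argument or row to a line, values as JSON. play_rows: Moves the arm, as the interface text tells. Its arguments: {"type":"object","properties":{"series":{"type":"array"},"force":{"type":"number"}},"required":["series"]}

```bash
mkdir -p pics; python3 - <<'E'
from bench import *
import cv2,numpy as np
s=get_state()
for k,v in s.items(): print(k,np.round(v,4))
for n in ("side","top","wrist"):
    d=get_image(n); cv2.imwrite(f"pics/{n}0.png",d["frame"][:,:,::-1])
    print(n,d["fx"],d["fy"],d["cx"],d["cy"],np.round(d["R"],4).tolist(),np.round(d["t"],4))
E
```

```text
time 0.0
joint_positions [-1.134   0.3218 -0.0701  1.4517  0.0226  1.3708 -0.0569]
qd [ 0.0016 -0.0004 -0.001   0.0004 -0.0003 -0.0008  0.0002]
joint_torque [ 8.00000e-04 -4.91287e+01 -4.03800e-01 -3.12523e+01 -6.42000e-02
  4.36000e-02  2.00000e-04]
position [0.2665 0.5922 0.1969]
tool_rot [-6.5900e-01 -3.0714e+00  3.0000e-03]
ft_force [-0.1435  1.1141 -0.403 ]
torque [ 0.0271  0.0054 -0.0116]
grip_width 1.0025
side 480.9618972513309 480.9618972513309 285.23811426535644 203.72451949208252 [[0.84, -0.5422, -0.0198], [-0.3796, -0.5613, -0.7355], [0.3877, 0.6253, -0.6773]] [-0.4251  0.314   1.0674]
top 445.0001486852424 445.0001486852424 275.45533688645247 209.99488128914209 [[0.0082, -1.0, 0.0033], [-0.9966, -0.0084, -0.0818], [0.0818, -0.0026, -0.9966]] [0.0363 0.5319 1.3559]
wrist 314.8109398793456 314.8109398793456 275.31687855043657 209.81410209690333 [[0.4108, 0.9117, -0.002], [0.8708, -0.3917, 0.2972], [0.2702, -0.1239, -0.9548]] [-0.6481 -0.0361  0.3911]
```

View pics/top0.png

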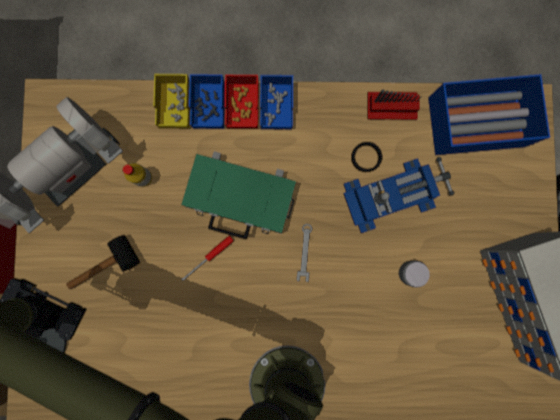

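View pics/side0.png

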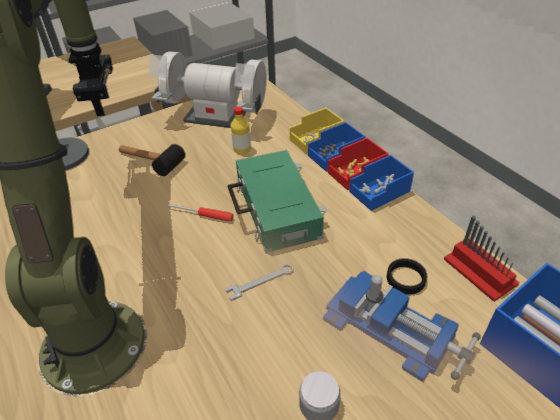

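View pics/wrist0.png

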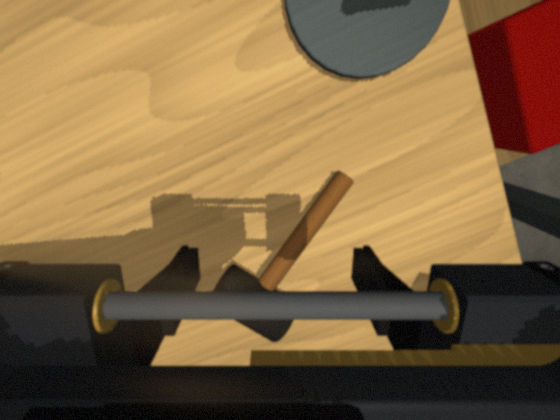

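The top picture shows the case at about (240,195) with its handle at (230,230), the vise at (395,195), and the tape, tin, wrench, screwdriver, mallet and oil around them. I'll zoom in to measure.

```bash
python3 - <<'E'
import cv2
a=cv2.imread("pics/top0.png"); 
cv2.imwrite("pics/top0c.png",cv2.resize(a[140:260,170:310],None,fx=5.5,fy=5,interpolation=cv2.INTER_CUBIC)[:, :])
cv2.imwrite("pics/top0v.png",cv2.resize(a[140:240,335:465],None,fx=6,fy=6,interpolation=cv2.INTER_CUBIC))
b=cv2.imread("pics/side0.png")
cv2.imwrite("pics/side0c.png",cv2.resize(b[140:260,215:335],None,fx=5,fy=5,interpolation=cv2.INTER_CUBIC))
cv2.imwrite("pics/side0v.png",cv2.resize(b[260:380,320:480],None,fx=5,fy=5,interpolation=cv2.INTER_CUBIC))
E
```

```text
(no output)
```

View pics/top0c.png

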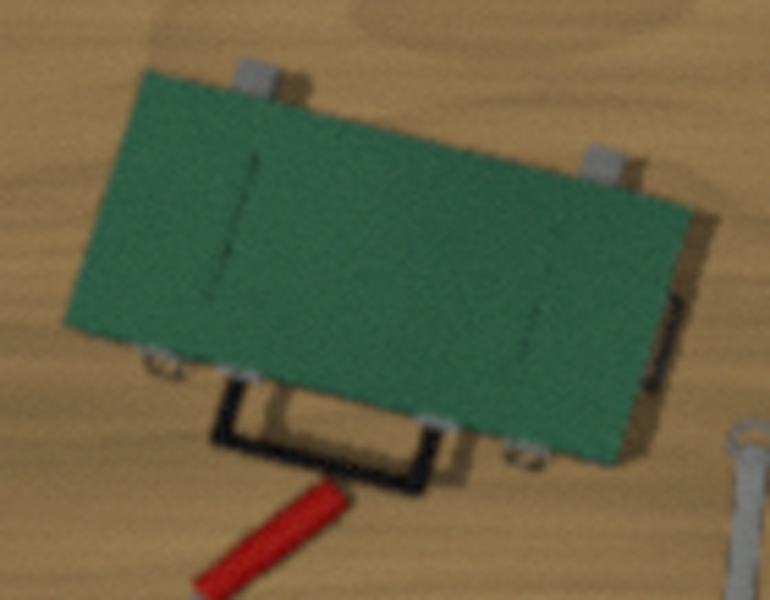

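View pics/side0c.png

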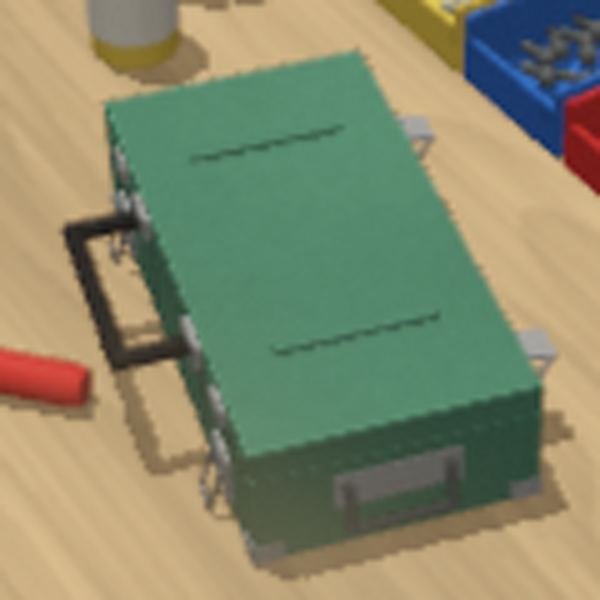

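View pics/top0v.png

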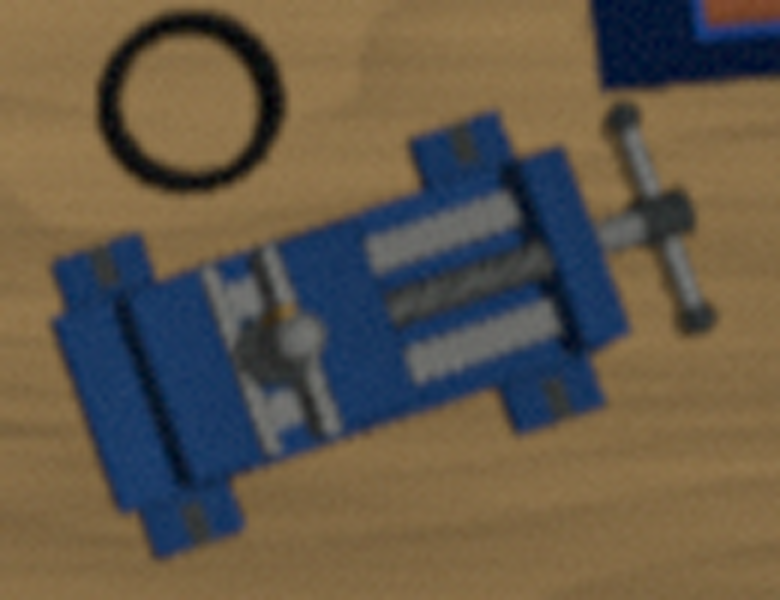

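View pics/side0v.png

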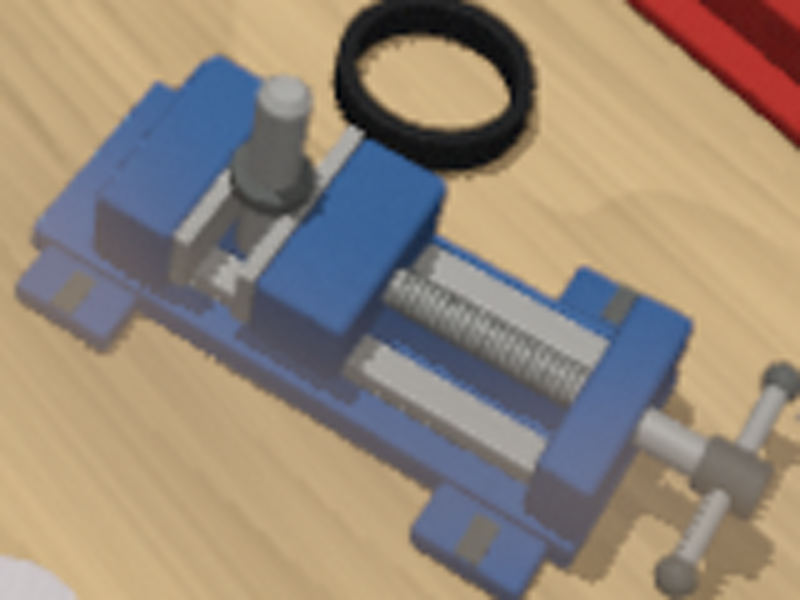

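```bash
cat > h.py <<'E'
from bench import *
import cv2,numpy as np
from scipy.spatial.transform import Rotation as Ro
from scipy.optimize import least_squares
def ray(d,u,v,z):
    K=np.array([(u-d["cx"])/d["fx"],(v-d["cy"])/d["fy"],1.])
    R=np.array(d["R"]);t=np.array(d["t"]); c=-R.T@t; w=R.T@K
    return c+w*(z-c[2])/w[2]
def proj(d,X):
    c=np.array(d["R"])@np.array(X)+np.array(d["t"]); return np.array([d["fx"]*c[0]/c[2]+d["cx"],d["fy"]*c[1]/c[2]+d["cy"]])
def snap(n,f,crop=None,k=1):
    d=get_image(n);a=d["frame"][:,:,::-1]
    if crop: x0,x1,y0,y1=crop;a=a[y0:y1,x0:x1]
    if k!=1:a=cv2.resize(a,None,fx=k,fy=k,interpolation=cv2.INTER_CUBIC)
    cv2.imwrite("pics/"+f,a);return d
def tool():
    s=get_state();return np.array(s["position"]),Ro.from_rotvec(s["tool_rot"]),s
def rel(p,R):
    # target pose -> shift in tool axes, rotvec deg in tool axes
    p0,R0,_=tool();return np.round(R0.inv().apply(np.array(p)-p0),4),np.round((R0.inv()*R).as_rotvec(degrees=True),2)
E
python3 - <<'E'
from h import *
d=get_image("top");s=get_image("side")
def T(x,y,z,fx,fy,ox,oy,d): return ray(d,(x+.5)/fx-.5+ox,(y+.5)/fy-.5+oy,z)
C=[T(*p,.08,5.5,5,170,140,d) for p in [(148,70),(692,210),(612,465),(65,322)]]
print(np.round(C,4)); 
print("sides",[np.linalg.norm(C[i]-C[(i+1)%4]) for i in range(4)])
Cs=[T(*p,.08,5,5,215,140,s) for p in [(360,52),(540,382),(246,455),(108,103)]]
print("sidecam",np.round(Cs,4))
H=[T(*p,.07,5.5,5,170,140,d) for p in [(222,438),(420,488)]];print("handle",np.round(H,4),np.mean(H,0),np.linalg.norm(H[0]-H[1]))
Hs=[T(*p,.07,5,5,215,140,s) for p in [(72,228),(118,362)]];print("handle side",np.round(Hs,4),np.mean(Hs,0))
print("tip",T(302,338,.13,6,6,335,140,d),T(284,91,.13,5,5,320,260,s))
print("key",T(283,311,.114,6,6,335,140,d))
print("collar side",T(272,176,.074,5,5,320,260,s))
E
```

```text
[[ 0.6942  0.2786  0.08  ]
 [ 0.6122 -0.0179  0.08  ]
 [ 0.46    0.0244  0.08  ]
 [ 0.5423  0.3199  0.08  ]]
sides [np.float64(0.3076423651308359), np.float64(0.15798716668978), np.float64(0.3067906330129522), np.float64(0.15742266028730248)]
sidecam [[ 0.6913  0.2765  0.08  ]
 [ 0.6124 -0.016   0.08  ]
 [ 0.4594  0.0239  0.08  ]
 [ 0.5408  0.3182  0.08  ]]
handle [[0.4746 0.2354 0.07  ]
 [0.4458 0.1278 0.07  ]] [0.46019564 0.18160348 0.07      ] 0.1113092216230479
handle side [[0.4742 0.24   0.07  ]
 [0.443  0.1292 0.07  ]] [0.45855962 0.18455583 0.07      ]
tip [ 0.56575587 -0.27184935  0.13      ] [ 0.56394291 -0.27399314  0.13      ]
key [ 0.58066448 -0.26681644  0.114     ]
collar side [ 0.56275158 -0.27655494  0.074     ]
```

```bash
cat >> h.py <<'E'
xh=np.array([.964,-.267,0]);xh/=np.linalg.norm(xh)
HINGE=np.array([.653,.130,.060]); HAND=np.array([.4585,.1837,.070])
def down(yaw_y): # tool z down, tool y at world angle (deg)
    y=np.array([np.cos(np.radians(yaw_y)),np.sin(np.radians(yaw_y)),0]);z=np.array([0,0,-1.]);return Ro.from_matrix(np.c_[np.cross(y,z),y,z])
YL=np.degrees(np.arctan2(xh[1],xh[0]))
E
python3 - <<'E'
from h import *
print(YL,rel(HAND+[0,0,.10],down(YL)))
E
```

```text
-15.481185927823509 (array([-0.3427, -0.2941,  0.0277]), array([-4.000e-02,  4.000e-02,  8.126e+01]))
```

play_rows(
  series=[36, -0.034, -0.029, 0, 0, 0, 7, 36, -0.068, -0.058, 0, 0, 0, 14, 36, -0.102, -0.088, 0, 0, 0, 21, 36, -0.137, -0.117, 0, 0, 0, 28, 36, -0.171, -0.147, 0, 0, 0, 35, 36, -0.205, -0.176, 0.005, 0, 0, 42, 36, -0.239, -0.205, 0.01, 0, 0, 49, 36, -0.274, -0.235, 0.015, 0, 0, 56, 36, -0.308, -0.264, 0.02, 0, 0, 63, 36, -0.335, -0.288, 0.025, 0, 0, 70],
  force=25,
)

```text
time: 1.08
position: [0.4437, 0.2147, 0.1764]
tool_rot: [-2.308, -2.131, -0.002]
ft_force: [1.3, -0.1, 0.5]
grip_width: 0.388
```

```bash
python3 - <<'E'
from h import *
print(tool()[0],rel(HAND+[0,0,.10],down(YL)),get_state()["grip_width"])
E
```

```text
[0.4436611  0.21471993 0.17638986] (array([-0.0297,  0.0173,  0.0064]), array([ 0.04, -0.06, 10.92])) 0.3878385483533661
```

play_rows(
  series=[36, -0.006, 0.003, 0.003, 0, 0, 6, 36, -0.008, 0.005, 0.003, 0, 0, 11.2, 36, -0.008, 0.005, 0.003, 0, 0, 11.2, 36, -0.008, 0.005, 0.003, 0, 0, 11.2],
)

```text
time: 1.42
position: [0.4474, 0.2083, 0.1733]
tool_rot: [-2.497, -1.906, -0.0]
ft_force: [-1.1, 0.8, 0.8]
grip_width: 0.359
```

```bash
python3 - <<'E'
from h import *
print(tool()[0],rel(HAND+[0,0,-.019],down(YL)),get_state()["grip_width"])
d=snap("wrist","w1.png");h=HAND
yh=np.array([-xh[1],xh[0],0])
for k in(-.055,0,.055): print(proj(d,HAND+k*yh))
E
```

```text
[0.44742481 0.20831273 0.17330744] (array([-0.0209,  0.0172,  0.1223]), array([-0.  , -0.02,  0.2 ])) 0.35885535781251715
[291.65135785 272.07358927]
[292.68774383 221.45439947]
[293.84107524 165.12335793]
```

View pics/w1.png

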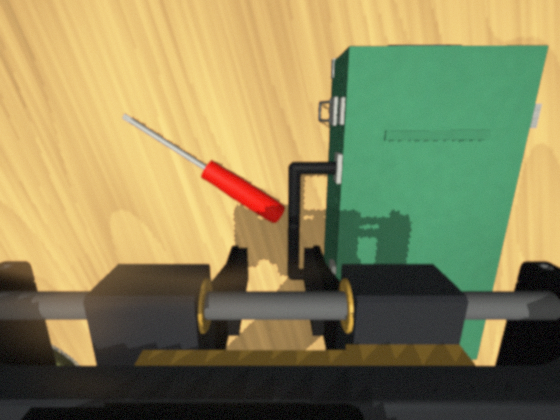

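play_rows(
  series=[36, -0.012, 0.01, 0.02, 0, 0, 0.2, 36, -0.021, 0.0185, 0.05, 0, 0, 0.2, 36, -0.021, 0.0185, 0.078, 0, 0, 0.2, 36, -0.021, 0.0185, 0.1, 0, 0, 0.2, 36, -0.021, 0.0185, 0.115, 0, 0, 0.2, 36, -0.021, 0.0185, 0.122, 0, 0, 0.2, 36, -0.021, 0.0185, 0.122, 0, 0, 0.2],
)

```text
time: 2.05
position: [0.4583, 0.1833, 0.0497]
tool_rot: [-2.5, -1.902, 0.005]
ft_force: [-0.9, 0.4, -0.5]
grip_width: 0.36
```

```bash
python3 - <<'E'
from h import *
print(tool()[0],rel(HAND+[0,0,-.019],down(YL)),get_state()["grip_width"])
d=snap("wrist","w2.png");d=snap("side","s2.png",(190,330,130,250),5)
E
```

```text
[0.45826442 0.18328735 0.04974029] (array([ 0.0005,  0.0001, -0.0013]), array([-0.13,  0.13,  0.03])) 0.3599005320829282
```

View pics/w2.png

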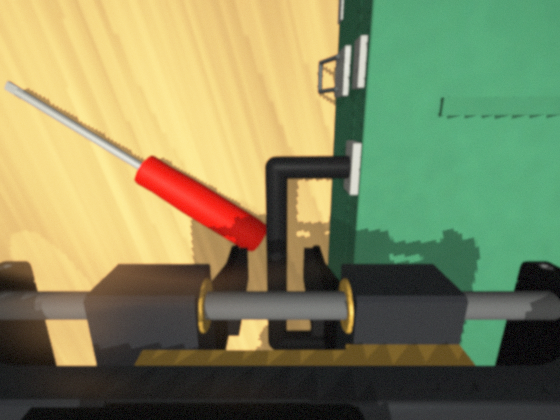

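View pics/s2.png

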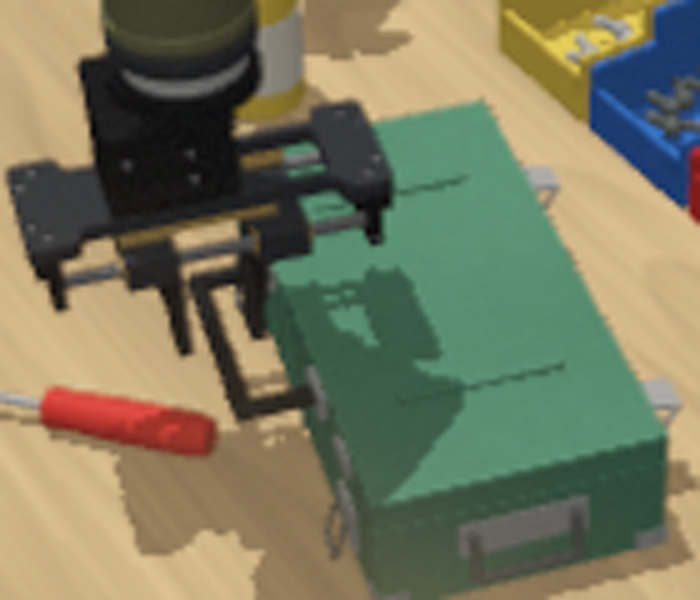

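play_rows(
  series=[5, 0, 0, 0, 0, 0, 0, 5, 0, 0, 0, 0, 0, 0, 5, 0, 0, 0, 0, 0, 0, 5, 0, 0, 0, 0, 0, 0, 5, 0, 0, 0, 0, 0, 0],
  force=25,
)

```text
time: 2.57
position: [0.46, 0.1832, 0.0517]
tool_rot: [2.503, 1.899, 0.001]
ft_force: [-0.2, -0.1, 0.4]
grip_width: 0.089
```

```bash
python3 - <<'E'
from h import *
p,R,s=tool();print(p,s["grip_width"]*87,s["ft_force"])
# arc: bar offset in hinge frame
r=np.hypot(.202,.010);ph0=np.pi-np.arctan2(.010,.202)
def off(th): 
    d=r*(np.array([np.cos(ph0-th),np.sin(ph0-th)])-[np.cos(ph0),np.sin(ph0)]); return d
for th in np.arange(.0,1.76,.05):
    d=off(th); print(round(th,2),"ty",round(d[0],4),"tz",round(-d[1],4))
E
```

```text
[0.46002315 0.18320965 0.05170561] 7.770609093588362 [-0.24151122 -0.12085929  0.41509574]
0.0 ty 0.0 tz -0.0
0.05 ty 0.0008 tz -0.0101
0.1 ty 0.002 tz -0.0201
0.15 ty 0.0038 tz -0.0301
0.2 ty 0.006 tz -0.0399
0.25 ty 0.0088 tz -0.0497
0.3 ty 0.012 tz -0.0592
0.35 ty 0.0157 tz -0.0687
0.4 ty 0.0198 tz -0.0779
0.45 ty 0.0245 tz -0.0869
0.5 ty 0.0295 tz -0.0956
0.55 ty 0.035 tz -0.1041
0.6 ty 0.0409 tz -0.1123
0.65 ty 0.0472 tz -0.1202
0.7 ty 0.0539 tz -0.1278
0.75 ty 0.061 tz -0.135
0.8 ty 0.0684 tz -0.1419
0.85 ty 0.0762 tz -0.1484
0.9 ty 0.0843 tz -0.1544
0.95 ty 0.0926 tz -0.1601
1.0 ty 0.1013 tz -0.1654
1.05 ty 0.1102 tz -0.1702
1.1 ty 0.1193 tz -0.1746
1.15 ty 0.1286 tz -0.1785
1.2 ty 0.1381 tz -0.1819
1.25 ty 0.1478 tz -0.1848
1.3 ty 0.1576 tz -0.1873
1.35 ty 0.1675 tz -0.1893
1.4 ty 0.1775 tz -0.1908
1.45 ty 0.1876 tz -0.1917
1.5 ty 0.1977 tz -0.1922
1.55 ty 0.2078 tz -0.1922
1.6 ty 0.2179 tz -0.1916
1.65 ty 0.228 tz -0.1906
1.7 ty 0.2379 tz -0.189
1.75 ty 0.2478 tz -0.187
```

play_rows(
  series=[5, 0, 0, 0, 0, 0, 0, 5, 0, 0, 0, 0, 0, 0],
)

```text
time: 2.73
position: [0.4591, 0.1834, 0.0514]
tool_rot: [-2.502, -1.899, 0.001]
ft_force: [-2.5, -0.4, 3.4]
grip_width: 0.056
```

```bash
python3 - <<'E'
from h import *
p,R,s=tool();print(p,s["grip_width"]*87,s["ft_force"])
d=snap("wrist","w3.png")
E
```

```text
[0.45913865 0.18339661 0.05137419] 4.895048276664761 [-2.48641345 -0.3696107   3.42291691]
```

View pics/w3.png

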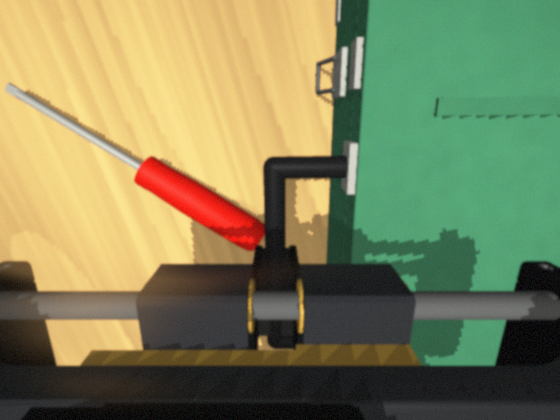

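```bash
python3 - <<'E'
from h import *
a=cv2.imread("pics/w3.png");cv2.imwrite("pics/w3z.png",cv2.resize(a[220:360,210:350],None,fx=4.2,fy=4.2,interpolation=cv2.INTER_CUBIC))
snap("side","s3.png",(190,300,150,240),7)
E
```

```text
(no output)
```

View pics/w3z.png

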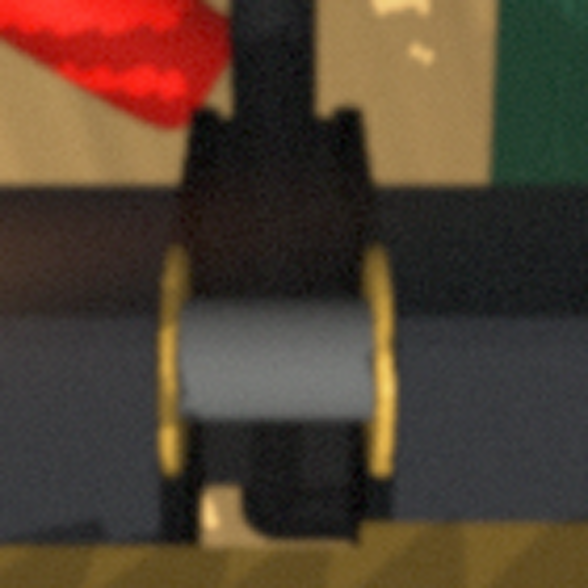

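View pics/s3.png

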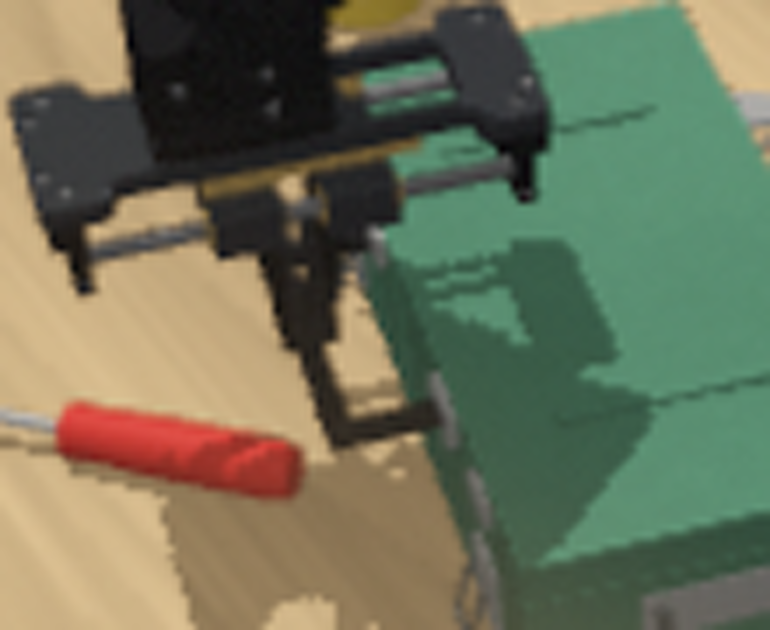

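The fingers straddle the bar, although the width reading is below the bar's 12 mm. I'll start the lift and check whether the lid follows.

play_rows(
  series=[5, 0, 0, -0.002, 0, 0, 0, 5, 0, 0.0003, -0.005, 0, 0, 0, 5, 0, 0.0008, -0.01, 0, 0, 0, 5, 0, 0.0013, -0.015, 0, 0, 0, 5, 0, 0.002, -0.02, 0, 0, 0, 5, 0, 0.0038, -0.03, 0, 0, 0, 5, 0, 0.006, -0.04, 0, 0, 0, 5, 0, 0.0088, -0.05, 0, 0, 0, 5, 0, 0.012, -0.059, 0, 0, 0, 5, 0, 0.0138, -0.064, 0, 0, 0],
)

```text
time: 3.67
position: [0.4745, 0.1795, 0.1173]
tool_rot: [2.503, 1.898, 0.004]
ft_force: [-0.1, -0.4, -1.1]
grip_width: 0.05
```

```bash
python3 - <<'E'
from h import *
p,R,s=tool();print(p,s["grip_width"]*87,s["ft_force"],s["torque"])
snap("side","s4.png",(160,340,80,260),3)
E
```

```text
[0.47448868 0.1794903  0.1172513 ] 4.309263465148962 [-0.10915534 -0.35608506 -1.13921812] [-0.1015963   0.07775656  0.02027486]
```

View pics/s4.png

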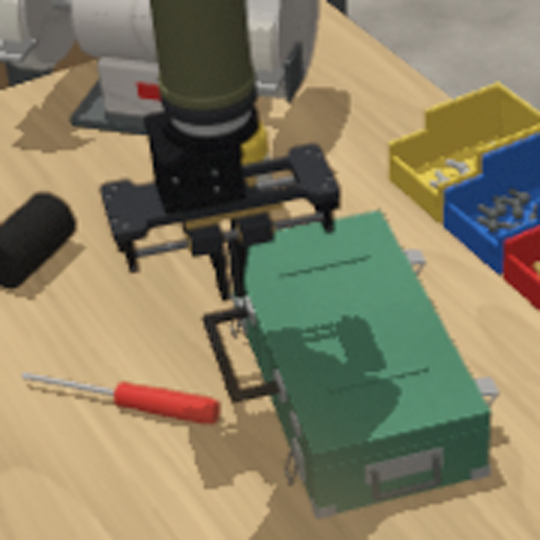

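```bash
python3 - <<'E'
from h import *
p,R,s=tool();d=snap("side","s5.png",(190,300,130,250),6)
for q in (p,R.apply([0,0,-.019])+p): print((proj(d,q)-[190,130])*6, )
yh=np.array([-xh[1],xh[0],0])
for k in(-.055,0,.055): print((proj(d,HAND+k*yh)-[190,130])*6)
w=get_image("wrist");cv2.imwrite("pics/w5.png",w["frame"][:,:,::-1]); print(proj(w,p),proj(w,R.apply([0,0,-.019])+p),proj(w,HAND))
E
```

```text
[288.79259396 321.91990414]
[284.98197726 289.06589406]
[289.24152324 489.24444844]
[261.52255505 410.20002216]
[235.39676441 335.69875941]
[275.75213493 244.78917415] [275.74603551 258.0506328 ] [253.82426771 220.78318468]
```

View pics/s5.png

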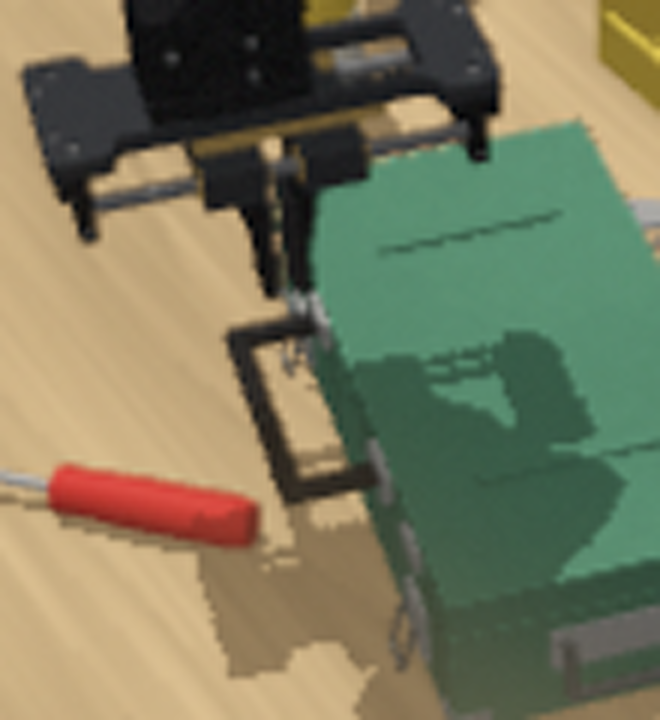

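View pics/w5.png

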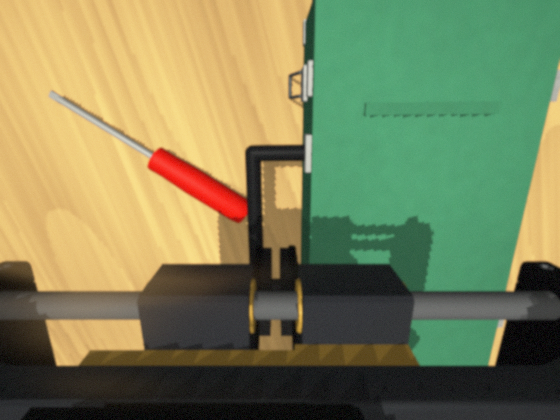

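```bash
python3 - <<'E'
from h import *
d=get_image("side")
P=np.array([.4583,.1833,.0497])
for dz in (0,.010,.019):
  for off in (-.0157,-.023,.0157): print(dz,off,(proj(d,P+off*xh+[0,0,dz])-[190,130])*5)
E
```

```text
0 -0.0157 [193.50276443 375.89431943]
0 -0.023 [180.50054621 378.77233443]
0 0.0157 [249.09358525 363.58940241]
0.01 -0.0157 [191.68645128 362.49154902]
0.01 -0.023 [178.61515544 365.36900918]
0.01 0.0157 [247.57088    350.18938565]
0.019 -0.0157 [190.03571053 350.31055523]
0.019 -0.023 [176.90161486 353.18737446]
0.019 0.0157 [246.18704866 338.01147856]
```

The visible fingertips end about 19 mm above the reported TCP, in both the side and wrist views. That means the fingers only pinched the top of the bar and slipped off, and the lid stayed shut. I'll reopen, go 15 mm lower and regrip.

play_rows(
  series=[36, 0, -0.007, 0, 0, 0, 0, 36, 0, -0.014, 0, 0, 0, 0, 36, 0, -0.014, 0.005, 0, 0, 0, 36, 0, -0.014, 0.02, 0, 0, 0, 36, 0, -0.014, 0.04, 0, 0, 0, 36, 0, -0.014, 0.06, 0, 0, 0, 36, 0, -0.014, 0.074, 0, 0, 0, 36, 0, -0.014, 0.08, 0, 0, 0, 36, 0, -0.014, 0.08, 0, 0, 0],
)

```text
time: 4.62
position: [0.4578, 0.1825, 0.0335]
tool_rot: [-2.502, -1.899, 0.006]
ft_force: [0.7, -0.5, -0.1]
grip_width: 0.361
```

```bash
python3 - <<'E'
from h import *
p,R,s=tool();print(p,s["grip_width"]*87,s["ft_force"])
d=snap("side","s6.png",(190,300,130,250),6)
E
```

```text
[0.45784605 0.18251576 0.03345944] 31.369975917641593 [ 0.67109257 -0.45336338 -0.07268009]
```

View pics/s6.png

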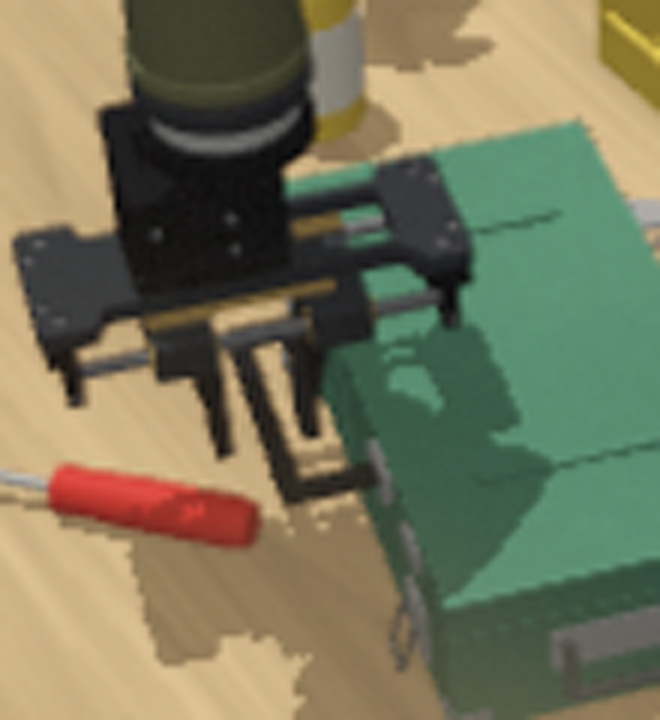

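The tips at (222,455) and (312,430) now reach well below the bar between them. Closing.

play_rows(
  series=[5, 0, 0, 0, 0, 0, 0, 5, 0, 0, 0, 0, 0, 0, 5, 0, 0, 0, 0, 0, 0, 5, 0, 0, 0, 0, 0, 0, 5, 0, 0, 0, 0, 0, 0, 5, 0, 0, 0, 0, 0, 0],
  force=30,
)

```text
time: 5.17
position: [0.4591, 0.1837, 0.0359]
tool_rot: [-2.501, -1.899, 0.0]
ft_force: [-3.5, 0.5, 5.5]
grip_width: 0.121
```

play_rows(
  series=[5, 0, 0, -0.002, 0, 0, 0, 5, 0, 0.0003, -0.005, 0, 0, 0, 5, 0, 0.0008, -0.01, 0, 0, 0, 5, 0, 0.0013, -0.015, 0, 0, 0, 5, 0, 0.002, -0.02, 0, 0, 0, 5, 0, 0.0038, -0.03, 0, 0, 0, 5, 0, 0.006, -0.04, 0, 0, 0, 5, 0, 0.0088, -0.05, 0, 0, 0, 5, 0, 0.012, -0.059, 0, 0, 0, 5, 0, 0.0138, -0.064, 0, 0, 0],
)

```text
time: 6.0
position: [0.472, 0.1802, 0.1008]
tool_rot: [-2.501, -1.898, 0.001]
ft_force: [-4.0, 5.1, -2.2]
grip_width: 0.126
```

```bash
python3 - <<'E'
from h import *
p,R,s=tool();print(p,s["grip_width"]*87,s["ft_force"],s["torque"])
snap("side","s7.png",(160,340,80,260),3)
E
```

```text
[0.47200238 0.18017611 0.1008035 ] 10.97706490129796 [-3.96066383  5.14610465 -2.20718585] [0.94398687 1.27401839 0.02527091]
```

View pics/s7.png

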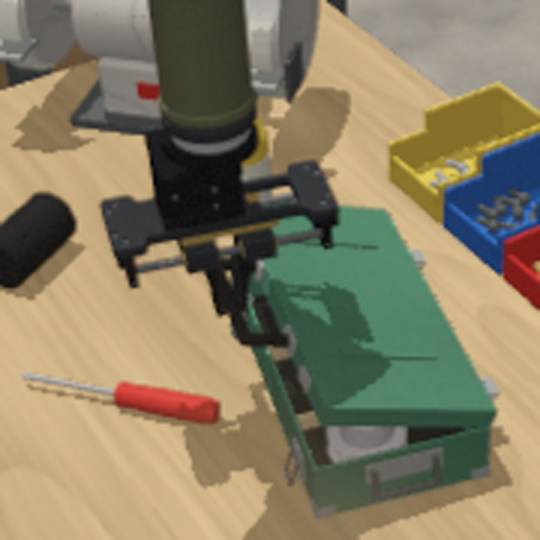

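play_rows(
  series=[5, 0, 0.004, -0.0093, 0, 0, 0, 5, 0, 0.0083, -0.0184, 0, 0, 0, 5, 0, 0.0132, -0.0273, 0, 0, 0, 5, 0, 0.0184, -0.0359, 0, 0, 0, 5, 0, 0.0242, -0.0442, 0, 0, 0, 5, 0, 0.0302, -0.0523, 0, 0, 0, 5, 0, 0.0367, -0.0599, 0, 0, 0, 5, 0, 0.0436, -0.0674, 0, 0, 0, 5, 0, 0.0509, -0.0745, 0, 0, 0, 5, 0, 0.0546, -0.0779, 0, 0, 0],
)

```text
time: 6.88
position: [0.5231, 0.1665, 0.1802]
tool_rot: [-2.497, -1.897, 0.003]
ft_force: [-12.1, 3.4, 10.6]
grip_width: 0.128
```

```bash
python3 - <<'E'
from h import *
p,R,s=tool();print(p,s["grip_width"]*87,s["ft_force"],s["torque"])
snap("side","s8.png",(160,340,80,260),3)
E
```

```text
[0.52310611 0.16648477 0.1802185 ] 11.135664832055689 [-12.13148226   3.39501986  10.58671389] [1.03430172 3.03737111 0.05751722]
```

View pics/s8.png

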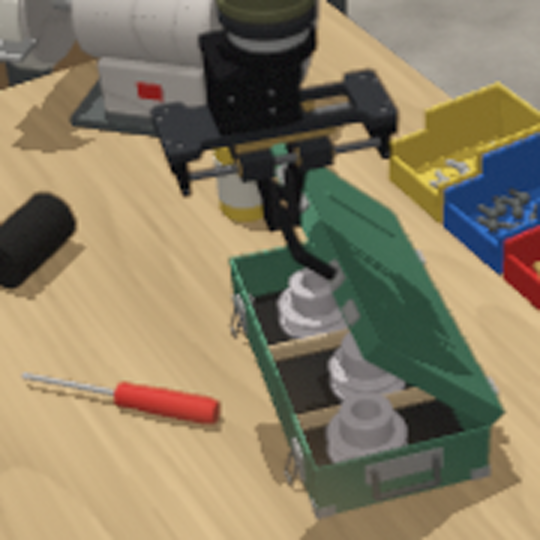

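play_rows(
  series=[5, 0, 0.0066, -0.0081, 0, 0, 0, 5, 0, 0.0142, -0.0149, 0, 0, 0, 5, 0, 0.022, -0.0216, 0, 0, 0, 5, 0, 0.0309, -0.027, 0, 0, 0, 5, 0, 0.04, -0.0319, 0, 0, 0, 5, 0, 0.0493, -0.0364, 0, 0, 0],
)

```text
time: 7.43
position: [0.573, 0.153, 0.216]
tool_rot: [-2.5, -1.899, -0.004]
ft_force: [-3.7, 4.7, 5.2]
grip_width: 0.123
```

```bash
python3 - <<'E'
from h import *
p,R,s=tool();print(p,s["grip_width"]*87,s["ft_force"],s["torque"])
snap("side","s9.png",(160,340,60,260),3)
E
```

```text
[0.57302171 0.15303167 0.21599268] 10.742066294070355 [-3.68861601  4.69620691  5.1591795 ] [1.17880574 1.13011931 0.00295365]
```

View pics/s9.png

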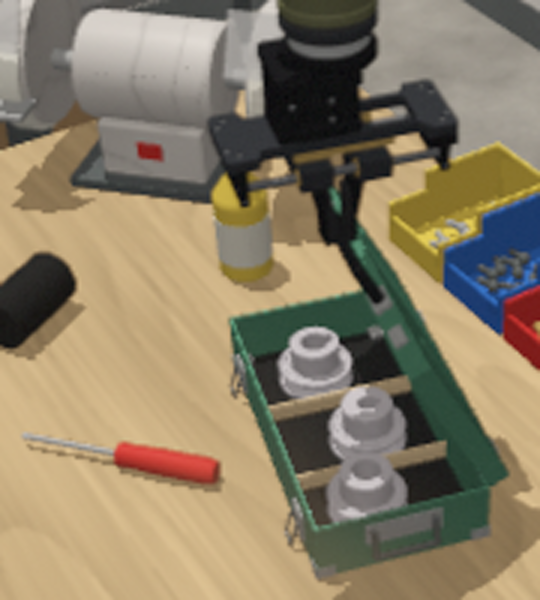

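play_rows(
  series=[5, 0, 0.0093, -0.0044, 0, 0, 0, 5, 0, 0.0189, -0.0084, 0, 0, 0, 5, 0, 0.0288, -0.0113, 0, 0, 0, 5, 0, 0.0388, -0.0139, 0, 0, 0, 5, 0, 0.049, -0.0159, 0, 0, 0, 5, 0, 0.0592, -0.0175, 0, 0, 0, 5, 0, 0.0696, -0.0184, 0, 0, 0, 5, 0, 0.08, -0.0189, 0, 0, 0],
)

```text
time: 8.15
position: [0.6508, 0.1306, 0.2345]
tool_rot: [2.502, 1.9, 0.004]
ft_force: [0.5, 3.2, -1.0]
grip_width: 0.126
```

play_rows(
  series=[5, 0, 0.009, 0, 0, 0, 0, 5, 0, 0.018, 0.0005, 0, 0, 0, 5, 0, 0.026, 0.001, 0, 0, 0, 5, 0, 0.033, 0.0018, 0, 0, 0, 5, 0, 0.039, 0.0028, 0, 0, 0, 5, 0, 0.044, 0.0038, 0, 0, 0, 5, 0, 0.048, 0.0045, 0, 0, 0, 5, 0, 0.05, 0.005, 0, 0, 0, 5, 0, 0.05, 0.005, 0, 0, 0],
)

```text
time: 8.9
position: [0.6979, 0.1178, 0.2278]
tool_rot: [-2.5, -1.899, -0.0]
ft_force: [-2.3, 4.7, 2.5]
grip_width: 0.127
```

```bash
python3 - <<'E'
from h import *
p,R,s=tool();print(p,s["grip_width"]*87,s["ft_force"],s["torque"])
q=p+R.apply([0,0,-.033]); v=q-HINGE; print("theta~",np.pi-np.arctan2(.01,.202)-np.arctan2(v[2],v@xh))
snap("side","s10.png",(180,360,60,260),3)
E
```

```text
[0.69793001 0.11782915 0.22781   ] 11.033714071302409 [-2.29887432  4.66815508  2.49315554] [1.22419506 0.7123782  0.1249594 ]
theta~ 1.7493573978232253
```

View pics/s10.png

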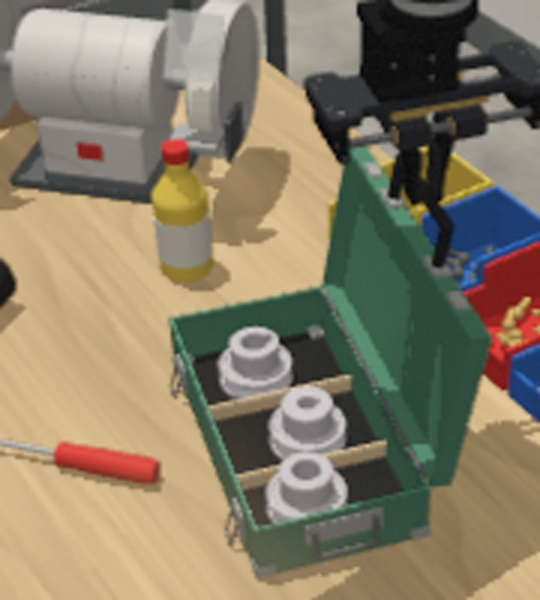

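play_rows(
  series=[25, 0, 0, 0, 0, 0, 0, 35, 0, 0, 0, 0, 0, 0, 35, 0, 0, 0, 0, 0, 0, 35, 0, 0, -0.01, 0, 0, 0, 35, 0, 0, -0.03, 0, 0, 0, 35, 0, 0, -0.06, 0, 0, 0, 35, 0, 0, -0.075, 0, 0, 0],
)

```text
time: 9.53
position: [0.699, 0.1151, 0.3064]
tool_rot: [2.502, 1.895, 0.004]
ft_force: [-0.6, -0.8, 1.1]
grip_width: 0.345
```

```bash
python3 - <<'E'
from h import *
p,R,s=tool();print(p,s["grip_width"]*87,s["ft_force"])
snap("side","s11.png",(180,380,60,260),3)
d=snap("top","t11.png",(170,310,140,260),5)
E
```

```text
[0.69898902 0.11505988 0.30640371] 30.011848830054344 [-0.56095058 -0.77433678  1.12600386]
```

View pics/s11.png

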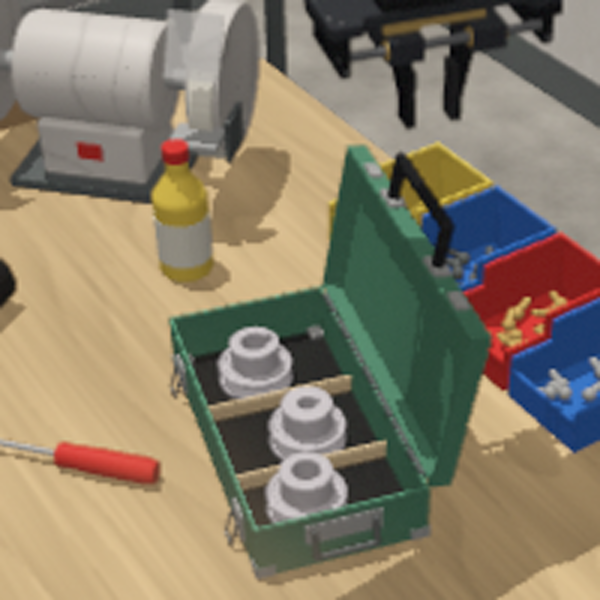

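View pics/t11.png

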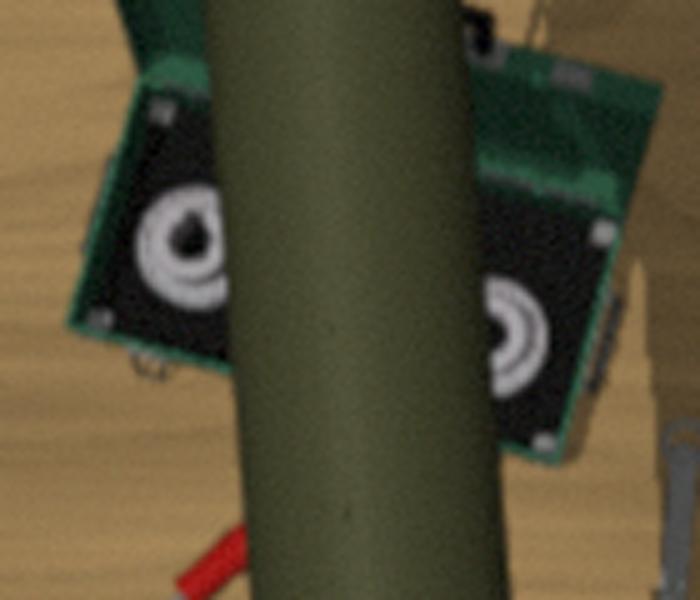

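```bash
python3 - <<'E'
from h import *
p,R,s=tool();print(np.round(s["joint_positions"],3))
w=get_image("wrist");c=-np.array(w["R"]).T@w["t"];print("cam in tool",R.inv().apply(c-p),"axes in tool",np.round((R.inv().as_matrix()@np.array(w["R"]).T),3))
yh=np.array([-xh[1],xh[0],0]);print(HINGE-xh*.08)
E
```

```text
[-0.481  0.445  0.438  1.109 -0.183  1.616 -0.365]
cam in tool [ 0.08119204  0.00051734 -0.18584103] axes in tool [[-0.001 -0.955 -0.298]
 [ 1.    -0.    -0.001]
 [ 0.001 -0.298  0.955]]
[0.57590255 0.15135375 0.06      ]
```

play_rows(
  series=[69, 0, -0.02, 0, 0, 0, -7, 69, 0, -0.05, 0, 0, 0, -14, 69, 0, -0.08, 0, 0, 0, -21, 69, 0, -0.11, 0.01, 0, 0, -28, 69, 0, -0.14, 0.02, 0, 0, -35, 69, 0, -0.16, 0.03, 0, 0, -42, 69, 0, -0.169, 0.04, 0, 0, -49, 69, 0, -0.169, 0.046, 0, 0, -56, 69, 0, -0.169, 0.046, 0, 0, -63, 69, 0, -0.169, 0.046, 0, 0, -70],
)

```text
time: 10.52
position: [0.5341, 0.1612, 0.2548]
tool_rot: [-0.951, -2.992, 0.004]
ft_force: [-0.0, 0.0, -0.3]
grip_width: 0.693
```

play_rows(
  series=[69, 0, 0, 0, 0, 0, -7, 69, 0, 0, 0, 0, 0, -14, 69, 0, 0, 0, 0, 0, -20, 69, 0, 0, 0, 0, 0, -20, 69, 0, 0, 0, 0, 0, -20],
)

```text
time: 10.93
position: [0.5349, 0.1613, 0.2555]
tool_rot: [-0.432, -3.11, 0.002]
ft_force: [0.2, -0.2, 0.7]
grip_width: 0.689
```

```bash
python3 - <<'E'
from h import *
p,R,s=tool();print(p,s["grip_width"]*87,s["ft_force"],np.round(s["joint_positions"],3),R.apply([0,1,0]))
w=snap("wrist","w12.png")
E
```

```text
[0.53489476 0.1613243  0.25553188] 59.940032492919485 [ 0.22294287 -0.2073531   0.65359985] [-0.571  0.103  0.251  1.601 -0.025  1.443  0.976] [ 0.2726753   0.96210527 -0.00127502]
```

View pics/w12.png

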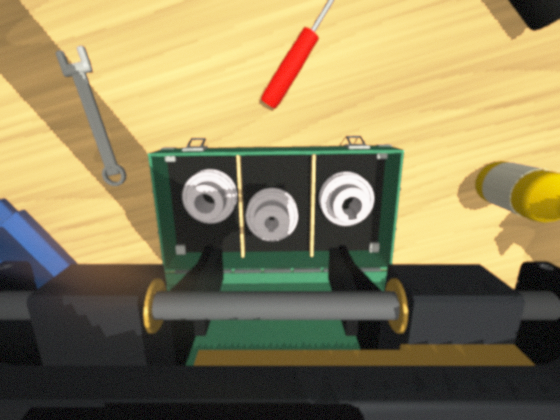

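```bash
python3 - <<'E'
import cv2
a=cv2.imread("pics/w12.png");cv2.imwrite("pics/w12z.png",cv2.resize(a[150:250,165:385],None,fx=3.6,fy=6,interpolation=cv2.INTER_CUBIC) if 0 else cv2.resize(a[150:250,165:385],None,fx=3.6,fy=3.6,interpolation=cv2.INTER_CUBIC))
cv2.imwrite("pics/w12r.png",cv2.resize(a[165:235,310:385],None,fx=8,fy=8,interpolation=cv2.INTER_CUBIC))
E
```

```text
(no output)
```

View pics/w12z.png

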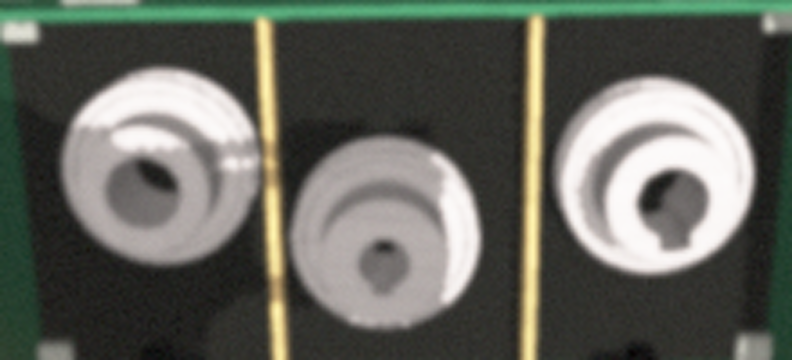

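View pics/w12r.png

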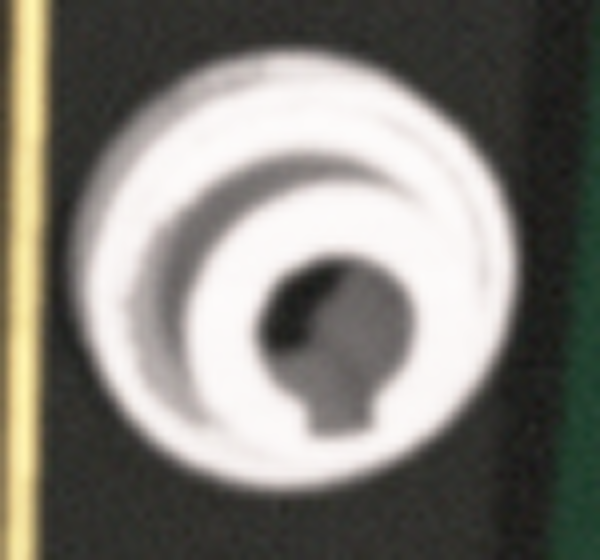

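```bash
python3 - <<'E'
from h import *
w=get_image("wrist")
f=lambda x,y:ray(w,(x+.5)/8-.5+310,(y+.5)/8-.5+165,.054)
c=f(337,329);k=f(340,434);print(c,k,np.linalg.norm(k-c),np.degrees(np.arctan2(*(k-c)[1::-1])))
l=f(185,330);r=f(490,330);print("hub",np.linalg.norm(l-r),(l+r)/2)
print("bore",[np.linalg.norm(f(258,329)-f(416,329))])
print("case coords",(c-(HINGE-.08*xh))@np.array([xh,[.267,.964,0],[0,0,0]]).T)
print("shaft angle etc")
E
```

```text
[0.59338129 0.24547435 0.054     ] [0.61098344 0.24231407 0.054     ] 0.01788359554834448 -10.17842291887945
hub 0.04892841203336721 [0.59356691 0.24551562 0.054     ]
bore [np.float64(0.025343426904443075)]
case coords [-0.00827827  0.09539908  0.        ]
shaft angle etc
```

```bash
python3 - <<'E'
from h import *
print(rel([.5934,.2455,.09],down(YL+90)),rel([.5934,.2455,.02],down(YL+90)))
E
```

```text
(array([-0.0334,  0.0967,  0.1658]), array([-0.04, -0.03, -0.3 ])) (array([-0.0334,  0.0968,  0.2358]), array([-0.04, -0.03, -0.3 ]))
```

play_rows(
  series=[69, -0.009, 0.025, 0.01, 0, 0, 0, 69, -0.018, 0.055, 0.03, 0, 0, 0, 69, -0.027, 0.08, 0.06, 0, 0, 0, 69, -0.0334, 0.0967, 0.09, 0, 0, 0, 69, -0.0334, 0.0967, 0.12, 0, 0, 0, 69, -0.0334, 0.0967, 0.145, 0, 0, 0, 69, -0.0334, 0.0967, 0.16, 0, 0, 0, 69, -0.0334, 0.0967, 0.166, 0, 0, 0, 69, -0.0334, 0.0967, 0.166, 0, 0, 0],
)

```text
time: 11.78
position: [0.5924, 0.2454, 0.0885]
tool_rot: [-0.428, -3.109, 0.003]
ft_force: [-0.7, -0.3, -0.1]
grip_width: 0.693
```

```bash
python3 - <<'E'
from h import *
p,R,s=tool();print(p,s["grip_width"]*87,s["ft_force"],rel([.5934,.2455,.02],down(YL+90)))
w=snap("wrist","w13.png"); print(proj(w,[.5934,.2455,.054]),proj(w,p),proj(w,p+[0,0,.019]))
snap("side","s13.png",(200,330,120,240),5)
E
```

```text
[0.59235697 0.24542964 0.08848493] 60.253516861486965 [-0.69787838 -0.26671864 -0.12505689] (array([-0.0012,  0.0005,  0.0685]), array([-0.15, -0.14, -0.21]))
[277.24330118 227.9371438 ] [276.86464169 245.31483917] [276.92730092 258.42984928]
```

View pics/w13.png

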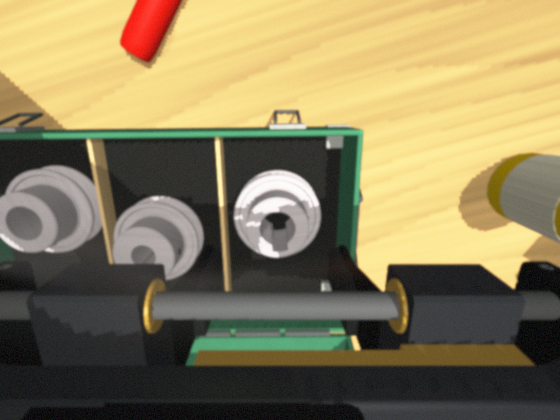

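View pics/s13.png

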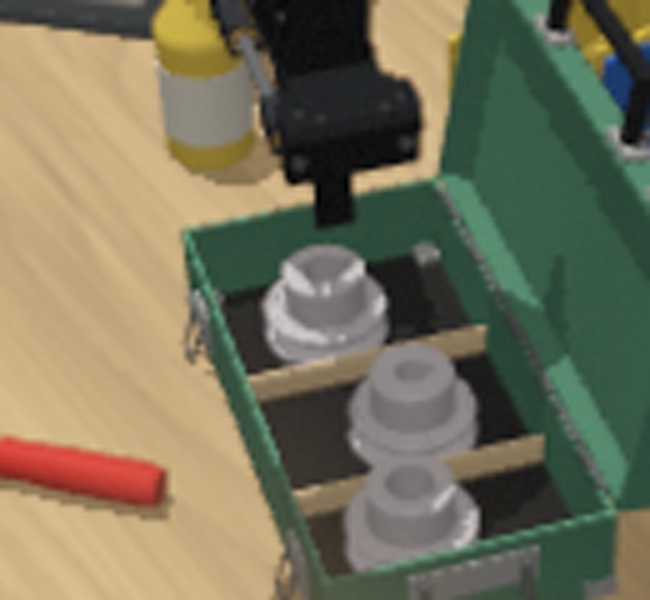

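play_rows(
  series=[69, -0.001, 0, 0.015, 0, 0, 0, 69, -0.001, 0, 0.035, 0, 0, 0, 69, -0.001, 0, 0.052, 0, 0, 0, 69, -0.001, 0, 0.064, 0, 0, 0, 69, -0.001, 0, 0.07, 0, 0, 0, 69, -0.001, 0, 0.07, 0, 0, 0],
)

```text
time: 12.38
position: [0.5942, 0.2456, 0.02]
tool_rot: [-0.427, -3.112, 0.001]
ft_force: [-0.9, 0.2, 0.5]
grip_width: 0.688
```

```bash
python3 - <<'E'
from h import *
p,R,s=tool();print(p,s["ft_force"],rel([.5934,.2455,.02],down(YL+90)))
w=snap("wrist","w14.png",(180,380,160,320),4)
snap("side","s14.png",(220,320,140,220),7)
E
```

```text
[0.59423579 0.245642   0.02004534] [-0.921598    0.19709677  0.50009049] (array([ 0.0008, -0.0004,  0.    ]), array([-0.03, -0.04, -0.16]))
```

View pics/w14.png

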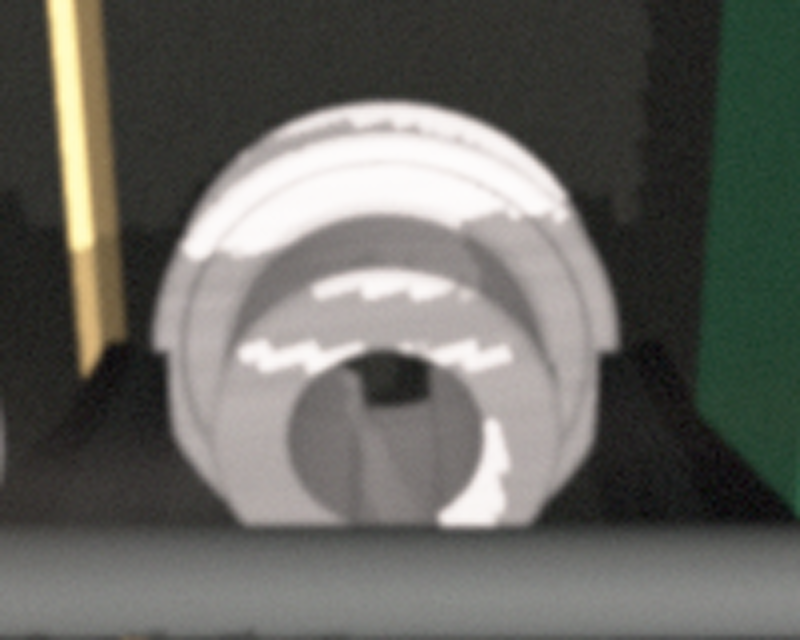

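View pics/s14.png

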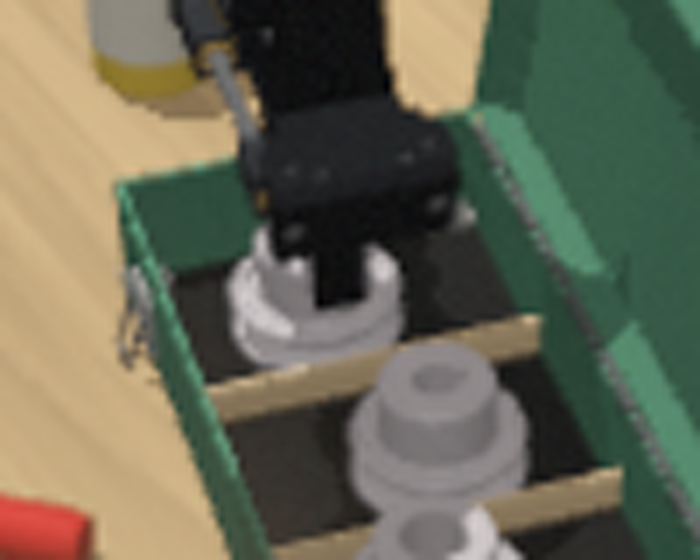

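play_rows(
  series=[40, -0.001, 0, 0.002, 0, 0, 0, 40, -0.001, 0, 0.002, 0, 0, 0, 40, -0.001, 0, 0.002, 0, 0, 0, 40, -0.001, 0, 0.002, 0, 0, 0, 40, -0.001, 0, 0.002, 0, 0, 0],
  force=35,
)

```text
time: 12.9
position: [0.5961, 0.2456, 0.0192]
tool_rot: [0.427, 3.111, 0.001]
ft_force: [-0.5, -0.7, 1.9]
grip_width: 0.54
```

play_rows(
  series=[40, 0, 0, -0.005, 0, 0, 0, 40, 0, 0, -0.015, 0, 0, 0, 40, 0, 0, -0.03, 0, 0, 0, 40, 0, 0, -0.055, 0, 0, 0, 40, 0, 0, -0.085, 0, 0, 0, 40, 0, 0, -0.115, 0, 0, 0, 40, 0, 0, -0.145, 0, 0, 0, 40, 0, 0, -0.17, 0, 0, 0, 40, 0, 0, -0.185, 0, 0, 0, 40, 0, 0, -0.185, 0, 0, 0],
)

```text
time: 13.73
position: [0.5975, 0.2463, 0.2086]
tool_rot: [0.426, 3.106, 0.007]
ft_force: [0.7, 1.0, -1.9]
grip_width: 0.537
```

```bash
python3 - <<'E'
from h import *
p,R,s=tool();print(p,s["ft_force"],s["grip_width"],np.round(s["joint_positions"],3))
w=snap("wrist","w15.png",(180,380,160,320),4)
snap("side","s15.png",(180,380,40,240),3)
# plan: shaft
S=np.array([.5643,-.2738]);print(rel([.565+0.06*0,-.2738,.24],down(YL+90+33)))
E
```

```text
[0.59746807 0.24626746 0.20857755] [ 0.65341853  1.03272909 -1.85129325] 0.5367601154420472 [-0.608  0.301  0.223  1.463 -0.067  1.377  0.915]
(array([-0.1107, -0.5082, -0.0366]), array([ 1.000e-02,  1.000e-02, -3.314e+01]))
```

View pics/w15.png

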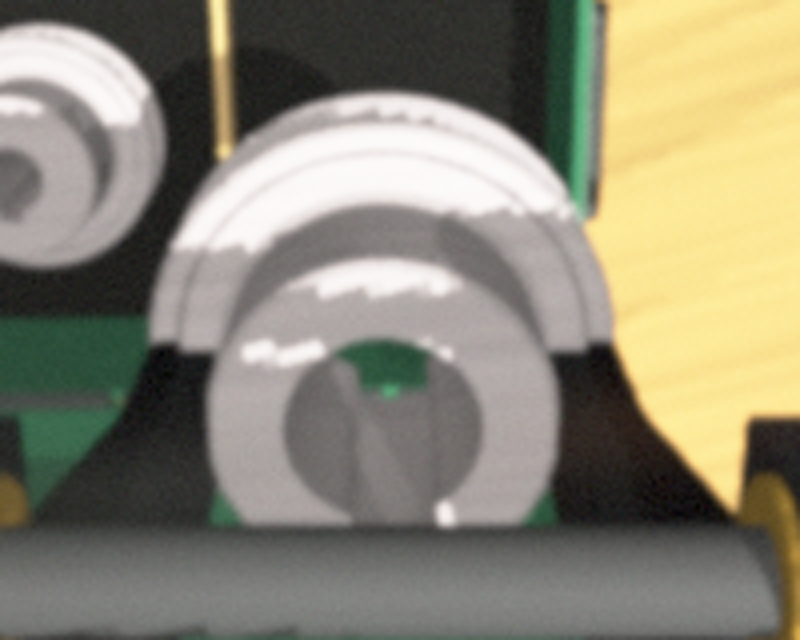

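View pics/s15.png

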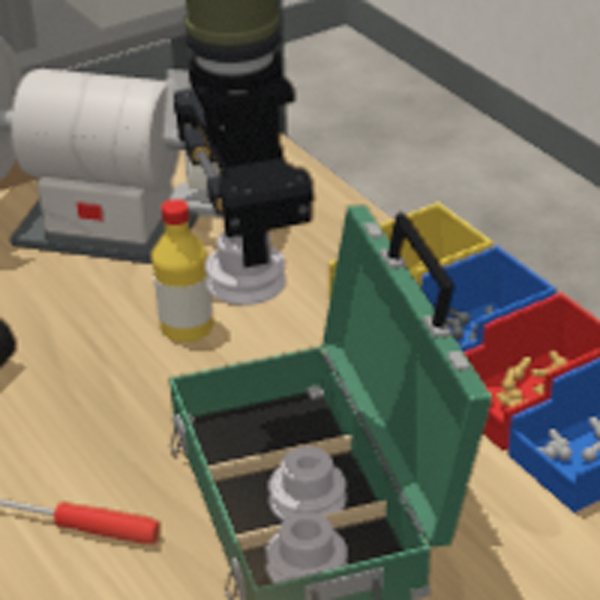

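```bash
cat >> h.py <<'E'
def toolpt(w,u,v,tz):  # pixel -> tool coords on plane tool z=tz (tool down assumed exact from state)
    p,R,_=tool();M=np.array(w["R"]);c=-M.T@np.array(w["t"]);dr=M.T@np.array([(u-w["cx"])/w["fx"],(v-w["cy"])/w["fy"],1.])
    c=R.inv().apply(c-p);dr=R.inv().apply(dr);return c+dr*(tz-c[2])/dr[2]
E
python3 - <<'E'
from h import *
w=get_image("wrist")
g=lambda x,y,z:np.round(toolpt(w,(x+.5)/4-.5+180,(y+.5)/4-.5+160,z)*1000,1)
zt=-.035
print("hub top edge",g(383,258,zt),"L",g(208,425,zt),"R",g(558,425,zt))
print("bore top edge",g(383,340,zt),"L",g(285,432,zt),"R",g(482,432,zt))
print("keyway floor lower face",g(348,388,zt+.048),g(428,388,zt+.048))
print("rim top edge outer(z+26)",g(383,95,zt+.026), "L/R",g(150,330,zt+.026),g(610,330,zt+.026))
print("keyway sides at bore top",g(355,520,zt),g(432,520,zt))
E
```

```text
hub top edge [ 26.   -0.6 -35. ] L [  2.3 -24.1 -35. ] R [  2.2  22.9 -35. ]
bore top edge [ 14.6  -0.6 -35. ] L [  1.2 -13.8 -35. ] R [  1.2  12.7 -35. ]
keyway floor lower face [-15.6  -6.7  13. ] [-15.6   7.3  13. ]
rim top edge outer(z+26) [41.6 -0.5 -9. ] L/R [  4.9 -36.2  -9. ] [ 4.8 34.2 -9. ]
keyway sides at bore top [-12.3  -4.5 -35. ] [-12.3   6.1 -35. ]
```

play_rows(
  series=[40, 0, -0.015, 0, 0, 0, 0, 40, 0, -0.045, 0, 0, 0, 0, 40, 0, -0.08, 0, 0, 0, 0, 40, 0, -0.12, 0, 0, 0, 0, 40, 0, -0.16, 0, 0, 0, 0, 40, 0, -0.2, 0, 0, 0, 0, 40, 0, -0.24, 0, 0, 0, 0, 40, 0, -0.28, 0, 0, 0, 0, 40, 0, -0.315, 0, 0, 0, 0, 40, 0, -0.35, 0, 0, 0, 0],
)

```text
time: 14.72
position: [0.4985, -0.0943, 0.2018]
tool_rot: [-0.429, -3.109, 0.0]
ft_force: [1.0, -0.1, -3.0]
grip_width: 0.54
```

```bash
python3 - <<'E'
from h import *
p,R,s=tool();print(p,s["ft_force"],s["grip_width"],np.round(s["joint_positions"],3))
print(rel([.640,-.248,.21],down(108.5)))
E
```

```text
[ 0.49846747 -0.09425151  0.20183416] [ 1.04146011 -0.13469307 -2.98009363] 0.54021884626176 [-0.305  0.007  0.444  1.805 -0.003  1.333  1.437]
(array([-0.1778, -0.1097, -0.0086]), array([ 2.000e-02, -1.600e-01, -3.421e+01]))
```

play_rows(
  series=[40, -0.01, -0.02, 0, 0, 0, 0, 40, -0.025, -0.045, -0.002, 0, 0, -5, 40, -0.045, -0.07, -0.004, 0, 0, -10, 40, -0.075, -0.09, -0.006, 0, 0, -15, 40, -0.105, -0.105, -0.008, 0, 0, -20, 40, -0.135, -0.11, -0.008, 0, 0, -25, 40, -0.16, -0.11, -0.008, 0, 0, -30, 40, -0.178, -0.11, -0.008, 0, 0, -34, 40, -0.178, -0.11, -0.008, 0, 0, -34, 40, -0.178, -0.11, -0.008, 0, 0, -34],
)

```text
time: 15.55
position: [0.6415, -0.246, 0.2088]
tool_rot: [0.498, -3.097, -0.002]
ft_force: [0.3, -0.1, -3.3]
grip_width: 0.535
```

play_rows(
  series=[40, 0, 0, 0, 0, 0, 0, 40, 0, 0, 0, 0, 0, 0],
)

```text
time: 15.72
position: [0.6415, -0.2456, 0.211]
tool_rot: [0.499, -3.1, -0.001]
ft_force: [0.9, -0.1, -3.4]
grip_width: 0.537
```

```bash
python3 - <<'E'
from h import *
p,R,s=tool();print(p,s["ft_force"],s["grip_width"],np.round(s["joint_positions"],3),R.as_matrix()[:,1])
w=snap("wrist","w16.png");print(proj(w,[.5643,-.2738,.13]),proj(w,[.5643,-.2738,.074]))
a=w["frame"][:,:,::-1];cv2.imwrite("pics/w16z.png",cv2.resize(a[70:170,220:340],None,fx=6,fy=6,interpolation=cv2.INTER_CUBIC))
snap("side","s16.png",(200,420,150,330),3)
E
```

```text
[ 0.64153303 -0.24564378  0.21103133] [ 0.93103131 -0.07275057 -3.42996736] 0.5367752223764111 [-0.034  0.423  0.506  1.343 -0.202  1.428  2.354] [-0.31388241  0.94946134  0.00099775]
[273.39339376 112.07266787] [273.65936176 112.106556  ]
```

View pics/w16.png

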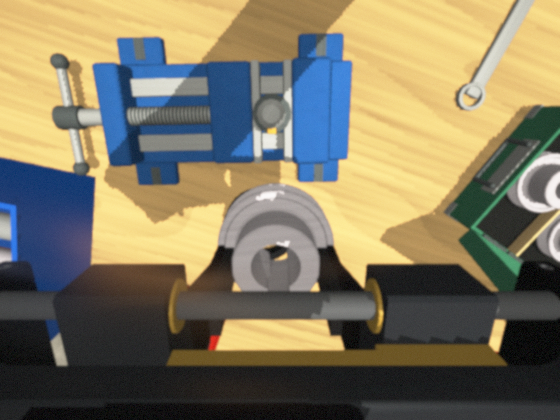

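View pics/w16z.png

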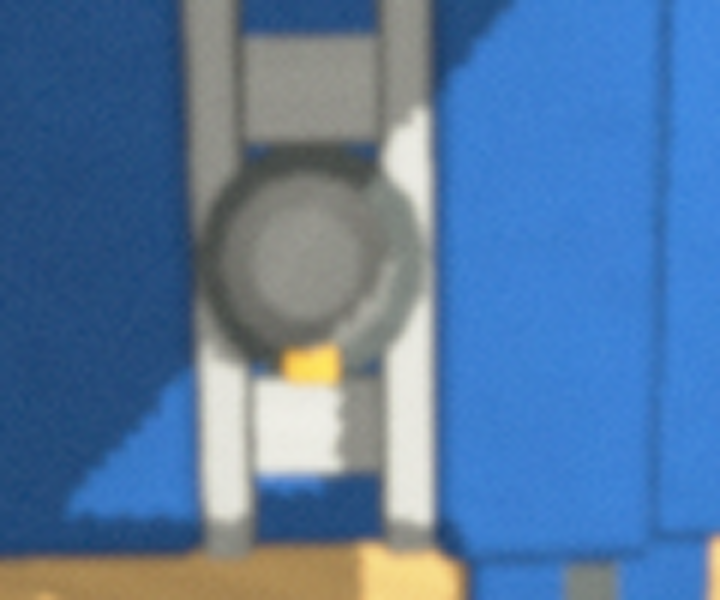

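View pics/s16.png

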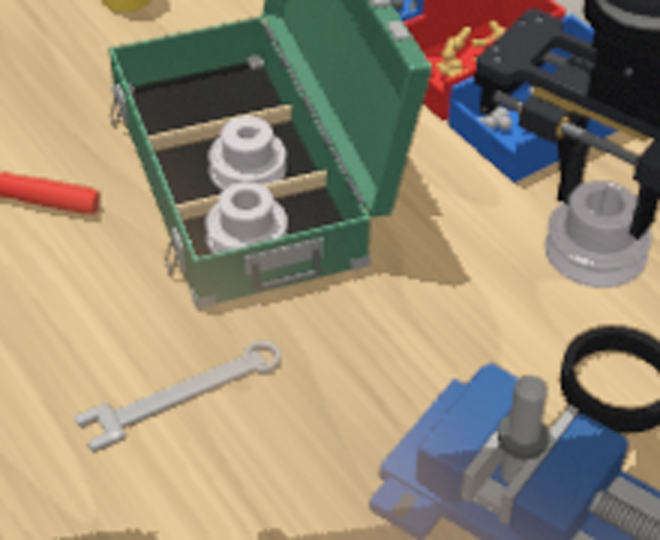

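```bash
python3 - <<'E'
from h import *
w=get_image("wrist")
f=lambda x,y,z:ray(w,(x+.5)/6-.5+220,(y+.5)/6-.5+70,z)
t=f(307,255,.13);c=f(312,259,.074);sh=f(306,258,.125);k=f(312,382,.114);k2=f(311,364,.114)
print("tip",t,"shaft top edge",sh,"collar",c,"key",k,k2)
for o in(t,c):print(np.linalg.norm((k-o)[:2]),np.degrees(np.arctan2(*(k-o)[1::-1])))
print("width key",np.linalg.norm(f(283,364,.114)-f(341,364,.114)),"collar d",np.linalg.norm(f(200,260,.074)-f(424,260,.074)))
p,R,s=tool();print("tool y ang",np.degrees(np.arctan2(*R.as_matrix()[1::-1,1])))
g=lambda x,y,z:np.round(toolpt(w,x,y,z)*1000,1)
E
python3 - <<'E'
import cv2
a=cv2.imread("pics/w16.png");cv2.imwrite("pics/w16p.png",cv2.resize(a[180:300,210:340],None,fx=6,fy=6,interpolation=cv2.INTER_CUBIC)[:600] if 0 else cv2.resize(a[180:300,210:340],None,fx=5,fy=5,interpolation=cv2.INTER_CUBIC))
E
```

```text
tip [ 0.56573896 -0.27562954  0.13      ] shaft top edge [ 0.56618241 -0.27569953  0.125     ] collar [ 0.56635201 -0.27534815  0.074     ] key [ 0.58244201 -0.26963716  0.114     ] [ 0.5800599  -0.27056932  0.114     ]
0.017745435725627316 19.735944943045496
0.0170734720824019 19.541849283254095
width key 0.008453576684503819 collar d 0.03667125360613035
tool y ang 108.3528144208169
```

View pics/w16p.png

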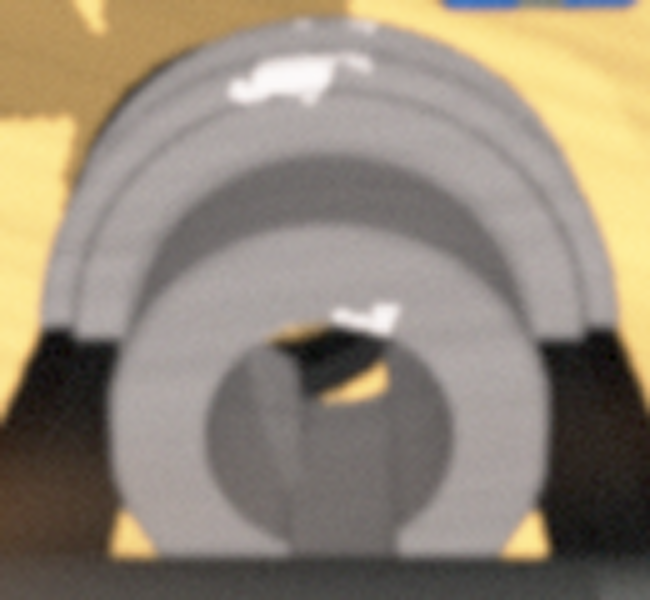

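```bash
python3 - <<'E'
from h import *
w=get_image("wrist")
g=lambda x,y,z:np.round(toolpt(w,(x+.5)/5-.5+210,(y+.5)/5-.5+180,z)*1000,1)
zt=-.035
print("hub top edge",g(330,222,zt),"L",g(110,430,zt),"R",g(550,430,zt))
print("bore top edge",g(329,327,zt),"L",g(205,440,zt),"R",g(453,440,zt))
print("kw floor lower",g(303,402,zt+.048),g(388,402,zt+.048))
print("kw sides top",g(292,540,zt),g(395,540,zt))
print("kw sides low",g(388,368,zt+.048))
E
```

```text
hub top edge [ 28.   -0.9 -35. ] L [  4.5 -24.3 -35. ] R [  4.5  22.4 -35. ]
bore top edge [ 16.4  -1.  -35. ] L [  3.3 -14.2 -35. ] R [  3.3  12.2 -35. ]
kw floor lower [-16.   -4.6  13. ] [-16.    7.2  13. ]
kw sides top [ -8.7  -5.1 -35. ] [ -8.7   6.1 -35. ]
kw sides low [-10.8   7.1  13. ]
```

```bash
python3 - <<'E'
from h import *
print(rel([.5687,-.2738,.165],down(103.4)))
E
```

```text
(array([ 0.0792, -0.0038,  0.0469]), array([0.01, 0.04, 4.97]))
```

play_rows(
  series=[40, 0.015, -0.001, 0, 0, 0, 1, 40, 0.035, -0.002, 0, 0, 0, 2.5, 40, 0.055, -0.003, 0.005, 0, 0, 4, 40, 0.07, -0.004, 0.015, 0, 0, 5, 40, 0.078, -0.004, 0.028, 0, 0, 5, 40, 0.079, -0.004, 0.04, 0, 0, 5, 40, 0.079, -0.004, 0.045, 0, 0, 5, 40, 0.079, -0.004, 0.045, 0, 0, 5, 40, 0.079, -0.004, 0.045, 0, 0, 5],
)

```text
time: 16.67
position: [0.5702, -0.2732, 0.1663]
tool_rot: [-0.368, 3.12, 0.001]
ft_force: [0.2, 0.2, -2.0]
grip_width: 0.543
```

```bash
python3 - <<'E'
from h import *
p,R,s=tool();print(p,s["ft_force"],s["grip_width"],rel([.5687,-.2738,.165],down(103.4)),R.as_matrix()[:,2])
w=snap("wrist","w17.png",(200,350,170,300),5)
snap("side","s17.png",(320,450,220,340),5)
snap("top","t17.png",(330,450,140,240),5)
E
```

```text
[ 0.57024406 -0.2731574   0.16634434] [ 0.24405444  0.15264103 -2.04561356] 0.5425873098241759 (array([ 0.0017, -0.0003,  0.0013]), array([0.02, 0.01, 0.07])) [ 1.75245352e-04  3.43364979e-04 -9.99999926e-01]
```

View pics/w17.png

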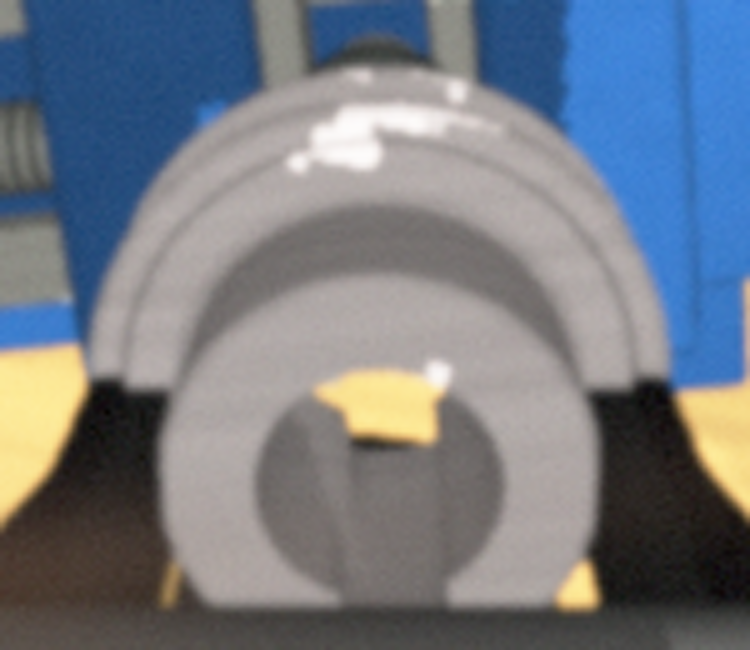

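View pics/s17.png

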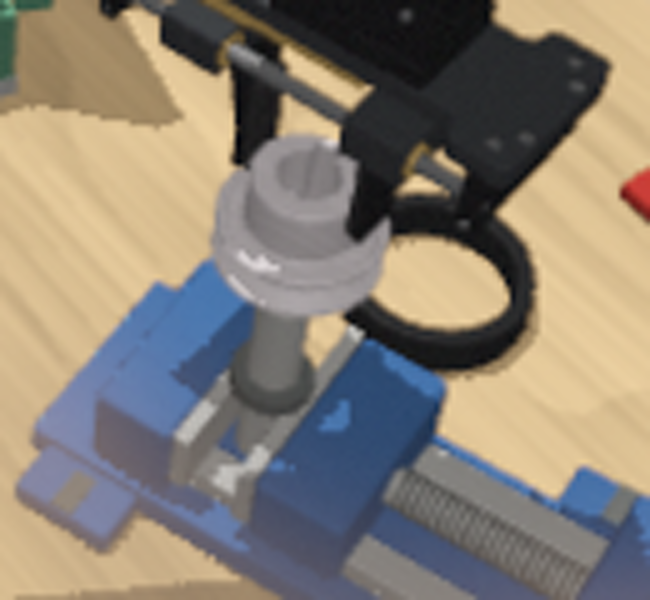

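```bash
python3 - <<'E'
from h import *
d=get_image("side");p,R,s=tool()
C=p+R.apply([.003,-.001,0]);print("pulley est",C)
S=np.array([.566,-.2755])
cr=lambda q:(proj(d,q)-[320,220])*5+2
print("rim mid",cr([*C[:2],p[2]-.002]),"shaft z.12",cr([*S,.12]),"hubtop",cr([*C[:2],p[2]+.035]),"collar",cr([*S,.074]),"rim mid if on S",cr([*S,p[2]-.002]))
w=get_image("wrist")
g=lambda x,y,z:np.round(toolpt(w,(x+.5)/5-.5+200,(y+.5)/5-.5+170,z)*1000,1)
zt=-.035
print("hub top edge",g(380,270,zt),"L",g(160,480,zt),"R",g(598,480,zt))
print("bore",g(380,368,zt),"L",g(255,485,zt),"R",g(503,485,zt))
print("kw floor lower",g(347,438,zt+.048),g(438,441,zt+.048))
print("kw sides top",g(341,590,zt),g(446,590,zt))
E
```

```text
pulley est [ 0.56751424 -0.27574684  0.16711039]
rim mid [302.48182403 236.87283685] shaft z.12 [287.45999234 305.89348881] hubtop [312.83435223 178.06492599] collar [276.07293799 371.05549647] rim mid if on S [299.31467118 238.05551682]
hub top edge [ 27.6  -0.9 -35. ] L [  4.  -24.3 -35. ] R [  3.9  22.3 -35. ]
bore [ 16.8  -0.9 -35. ] L [  3.4 -14.2 -35. ] R [  3.4  12.2 -35. ]
kw floor lower [-14.4  -5.4  13. ] [-14.9   7.2  13. ]
kw sides top [ -9.3  -5.1 -35. ] [ -9.3   6.3 -35. ]
```

View pics/t17.png

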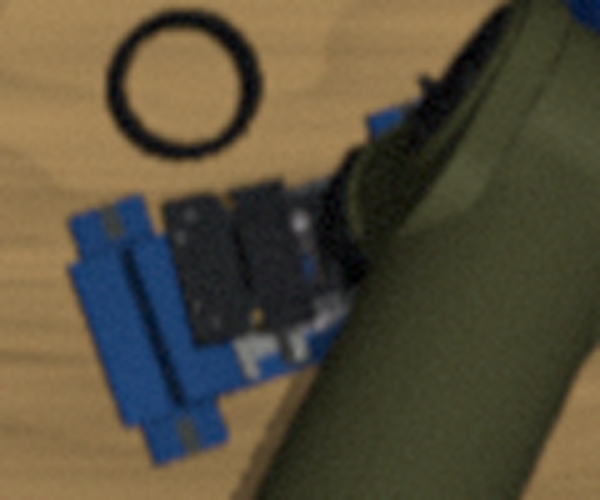

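play_rows(
  series=[40, 0.0015, 0, 0.003, 0, 0, 0, 40, 0.0015, 0, 0.009, 0, 0, 0, 40, 0.0015, 0, 0.015, 0, 0, 0, 40, 0.0015, 0, 0.021, 0, 0, 0, 40, 0.0015, 0, 0.025, 0, 0, 0, 40, 0.0015, 0, 0.028, 0, 0, 0, 40, 0.0015, 0, 0.031, 0, 0, 0, 40, 0.0015, 0, 0.031, 0, 0, 0],
)

```text
time: 17.58
position: [0.5675, -0.2743, 0.1346]
tool_rot: [0.366, -3.119, -0.001]
ft_force: [0.5, -0.3, -4.3]
grip_width: 0.545
```

```bash
python3 - <<'E'
from h import *
p,R,s=tool();print(p,s["ft_force"],s["torque"],s["grip_width"],rel([.5687,-.2734,.136],down(103.4)))
w=snap("wrist","w18.png",(200,350,170,300),5)
snap("side","s18.png",(320,450,220,340),5)
E
```

```text
[ 0.56747893 -0.27429591  0.13462207] [ 0.49413043 -0.33233706 -4.28093547] [ 0.0282165  -0.012296    0.01362309] 0.5451896465519578 (array([-0.0014,  0.0006, -0.0014]), array([ 0.04, -0.05, -0.03]))
```

View pics/w18.png

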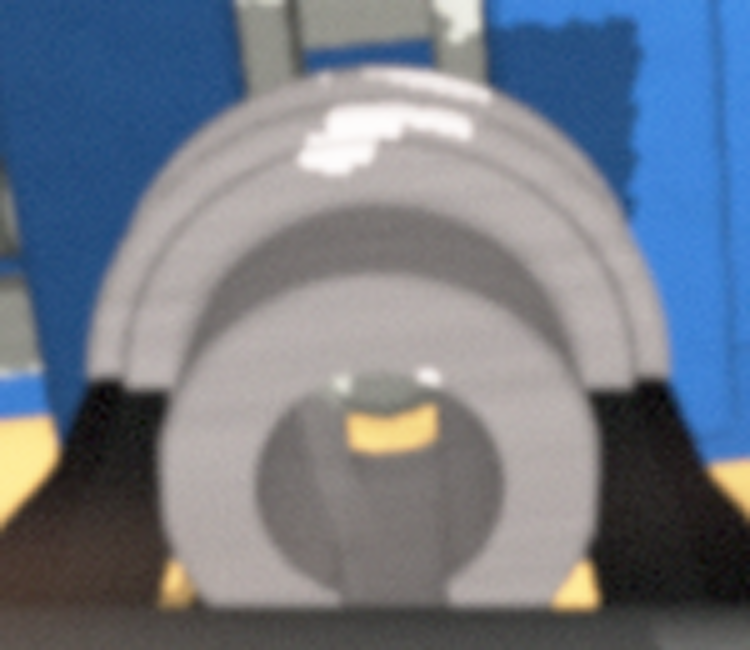

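View pics/s18.png

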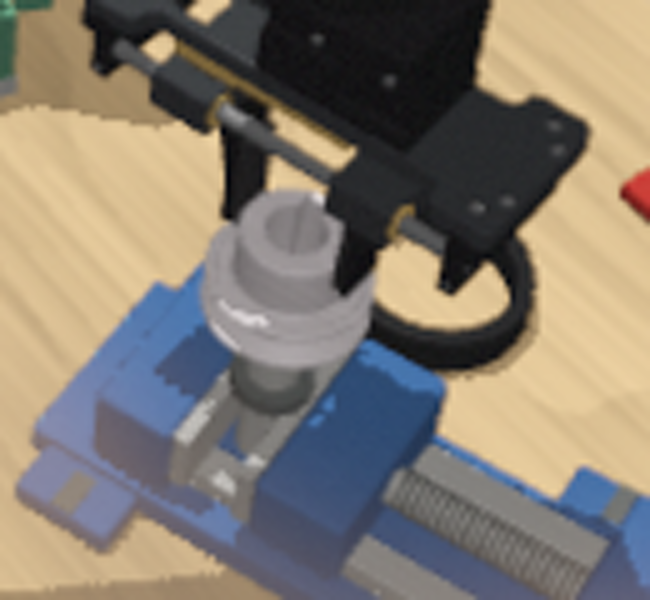

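```bash
python3 - <<'E'
from h import *
w=get_image("wrist");a=w["frame"][:,:,::-1]
cv2.imwrite("pics/w18z.png",cv2.resize(a[235:295,245:305],None,fx=10,fy=10,interpolation=cv2.INTER_CUBIC))
p,R,s=tool();print(p)
for n,P in (("shaft tip",[.5656,-.2752,.13]),("shaft near",[.5656+.012*.942,-.2752+.012*.335,.125]),("axis low",p+R.apply([.0034,-.001,.013])),("axis top",p+R.apply([.0034,-.001,-.035]))):
    print(n,(proj(w,P)-[245,235])*10+4.5)
E
```

```text
[ 0.56804186 -0.27455938  0.13568026]
shaft tip [322.42276067  47.24946174]
shaft near [340.94535045 181.0563119 ]
axis low [307.98147687  -6.47157709]
axis top [308.35160877 327.65654222]
```

View pics/w18z.png

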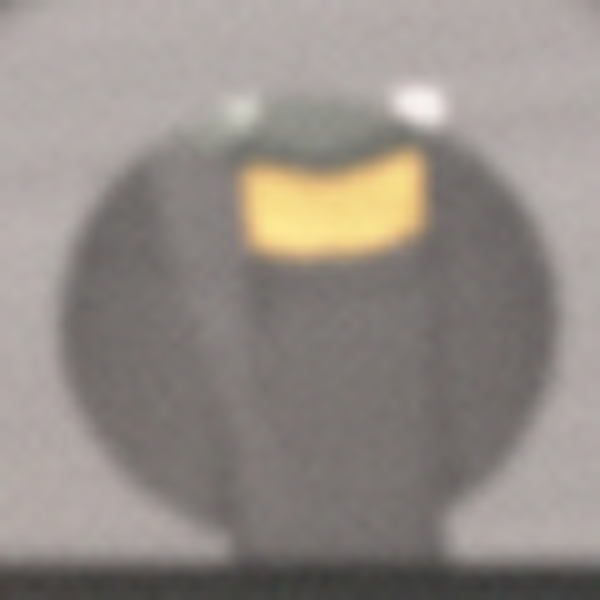

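play_rows(
  series=[40, -0.001, 0.001, 0, 0, 0, 0, 40, -0.001, 0.001, 0.003, 0, 0, 0, 40, -0.001, 0.001, 0.006, 0, 0, 0, 40, -0.001, 0.001, 0.009, 0, 0, 0, 40, -0.001, 0.001, 0.012, 0, 0, 0, 40, -0.001, 0.001, 0.015, 0, 0, 0, 40, -0.001, 0.001, 0.015, 0, 0, 0],
)

```text
time: 18.32
position: [0.5681, -0.2731, 0.1194]
tool_rot: [0.366, -3.119, -0.001]
ft_force: [-1.0, 0.1, -3.3]
grip_width: 0.538
```

```bash
python3 - <<'E'
from h import *
p,R,s=tool();print(p,s["ft_force"],s["torque"],s["grip_width"],R.as_matrix()[:,2])
w=snap("wrist","w19.png",(225,325,215,300),7)
snap("side","s19.png",(340,430,230,320),6)
E
```

```text
[ 0.56805618 -0.27306004  0.11944525] [-1.03861828  0.12704931 -3.32563927] [0.07632913 0.03426398 0.01229398] 0.5381940600583708 [-1.33038310e-03  5.13313959e-04 -9.99998983e-01]
```

View pics/w19.png

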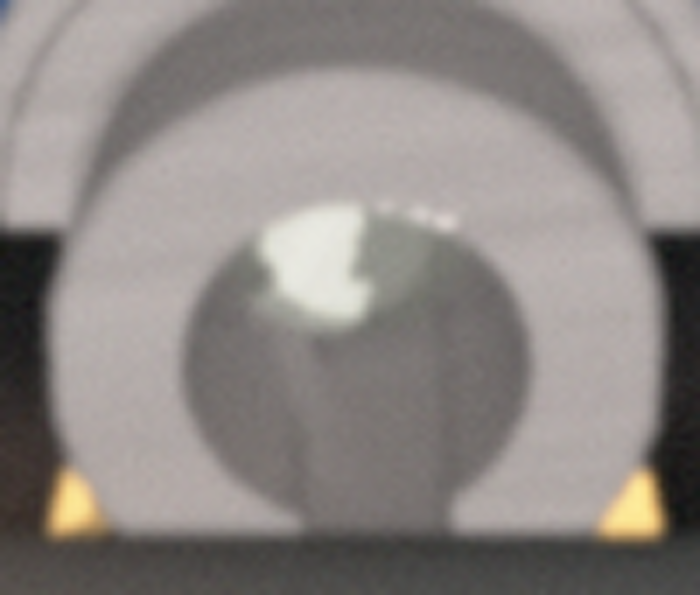

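View pics/s19.png

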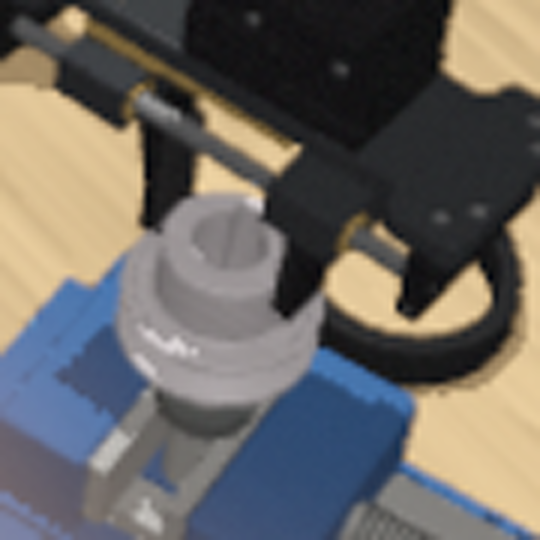

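No contact force with the underside at about 106 mm, below the key's 114 mm end, so the key is in the keyway. I'll keep lowering.

play_rows(
  series=[40, 0, 0, 0.003, 0, 0, 0, 40, 0, 0, 0.006, 0, 0, 0, 40, 0, 0, 0.01, 0, 0, 0, 40, 0, 0, 0.014, 0, 0, 0, 40, 0, 0, 0.018, 0, 0, 0, 40, 0, 0, 0.022, 0, 0, 0, 40, 0, 0, 0.025, 0, 0, 0, 40, 0, 0, 0.027, 0, 0, 0, 40, 0, 0, 0.027, 0, 0, 0],
)

```text
time: 19.17
position: [0.5683, -0.2731, 0.0928]
tool_rot: [0.366, -3.119, -0.001]
ft_force: [-0.7, 0.4, -2.7]
grip_width: 0.537
```

```bash
python3 - <<'E'
from h import *
for i in range(2):
    p,R,s=tool();print(p,s["ft_force"],s["torque"],s["grip_width"]);snap("side",f"s20.png",(340,430,230,320),6)
E
```

```text
[ 0.56827435 -0.27312331  0.09282515] [-0.6907144   0.36425074 -2.74226746] [0.06147324 0.031276   0.00853402] 0.5370224454919167
[ 0.56846316 -0.27322175  0.0931634 ] [ 0.25737497 -0.69508065 -4.25473573] [ 0.03900609 -0.01016162  0.00961617] 0.5403371153104025
```

View pics/s20.png

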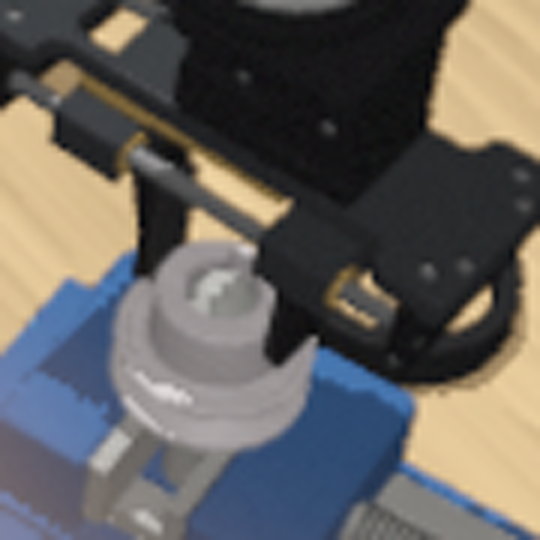

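Still no contact, and about 5–6 mm remain. I'll lower until it seats.

play_rows(
  series=[40, 0, 0, 0.001, 0, 0, 0, 40, 0, 0, 0.002, 0, 0, 0, 40, 0, 0, 0.003, 0, 0, 0, 40, 0, 0, 0.004, 0, 0, 0, 40, 0, 0, 0.005, 0, 0, 0, 40, 0, 0, 0.006, 0, 0, 0, 40, 0, 0, 0.0065, 0, 0, 0, 40, 0, 0, 0.0065, 0, 0, 0],
)

```text
time: 19.93
position: [0.5687, -0.2732, 0.0873]
tool_rot: [-0.366, 3.12, 0.0]
ft_force: [-0.2, 1.3, -0.6]
grip_width: 0.538
```

play_rows(
  series=[40, 0, 0, 0.001, 0, 0, 0, 40, 0, 0, 0.002, 0, 0, 0, 40, 0, 0, 0.002, 0, 0, 0],
)

```text
time: 20.18
position: [0.5689, -0.2732, 0.0872]
tool_rot: [-0.366, 3.119, 0.001]
ft_force: [-4.4, 2.7, 9.7]
grip_width: 0.54
```

```bash
python3 - <<'E'
from h import *
p,R,s=tool();print(p,s["ft_force"],s["torque"],s["grip_width"])
E
```

```text
[ 0.56892929 -0.27320866  0.08716893] [-4.35055673  2.66021926  9.71067687] [0.67993489 1.02514851 0.02740183] 0.5402616851545519
```

It seated at TCP z 0.0872, as computed, with a 10 N reaction. I'll ease the load off, open and withdraw upwards.

play_rows(
  series=[54, 0, 0, -0.0015, 0, 0, 0, 60, 0, 0, -0.0015, 0, 0, 0, 66, 0, 0, -0.0015, 0, 0, 0, 66, 0, 0, -0.0015, 0, 0, 0, 66, 0, 0, -0.0015, 0, 0, 0, 66, 0, 0, -0.008, 0, 0, 0, 66, 0, 0, -0.018, 0, 0, 0, 66, 0, 0, -0.03, 0, 0, 0],
)

```text
time: 20.85
position: [0.5684, -0.2733, 0.1155]
tool_rot: [0.366, -3.12, -0.0]
ft_force: [0.0, 0.5, -0.4]
grip_width: 0.658
```

play_rows(
  series=[66, 0, 0, -0.02, 0, 0, 0, 66, 0, 0, -0.05, 0, 0, 0, 66, 0, 0, -0.08, 0, 0, 0, 66, -0.02, 0, -0.1, 0, 0, 0, 66, -0.05, 0, -0.11, 0, 0, 0, 66, -0.075, 0, -0.11, 0, 0, 0, 66, -0.08, 0, -0.11, 0, 0, 0, 66, -0.08, 0, -0.11, 0, 0, 0],
)

```text
time: 21.52
position: [0.6482, -0.2532, 0.2254]
tool_rot: [-0.371, 3.119, -0.0]
ft_force: [-0.2, -0.9, -0.7]
grip_width: 0.662
```

```bash
python3 - <<'E'
from h import *
p,R,s=tool();print(p,s["ft_force"],s["grip_width"])
w=snap("wrist","w21.png"); snap("side","s21.png")
a=cv2.imread("pics/side0.png")
cv2.imwrite("pics/s21z.png",cv2.resize(cv2.imread("pics/s21.png")[240:340,330:450],None,fx=6,fy=6,interpolation=cv2.INTER_CUBIC))
cv2.imwrite("pics/w21z.png",cv2.resize(cv2.imread("pics/w21.png")[60:180,210:340],None,fx=5,fy=5,interpolation=cv2.INTER_CUBIC))
E
```

```text
[ 0.648165   -0.25322509  0.22539563] [-0.22934197 -0.86659555 -0.65086956] 0.6624097742266004
```

View pics/s21.png

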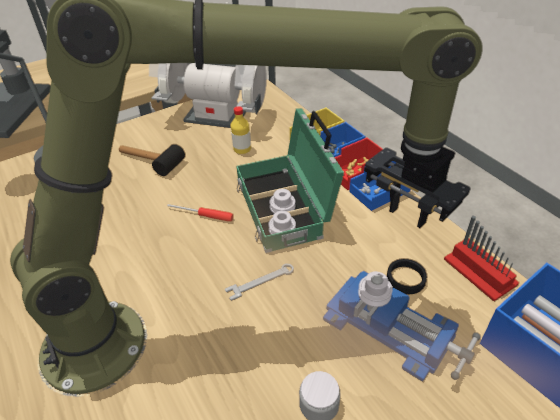

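View pics/s21z.png

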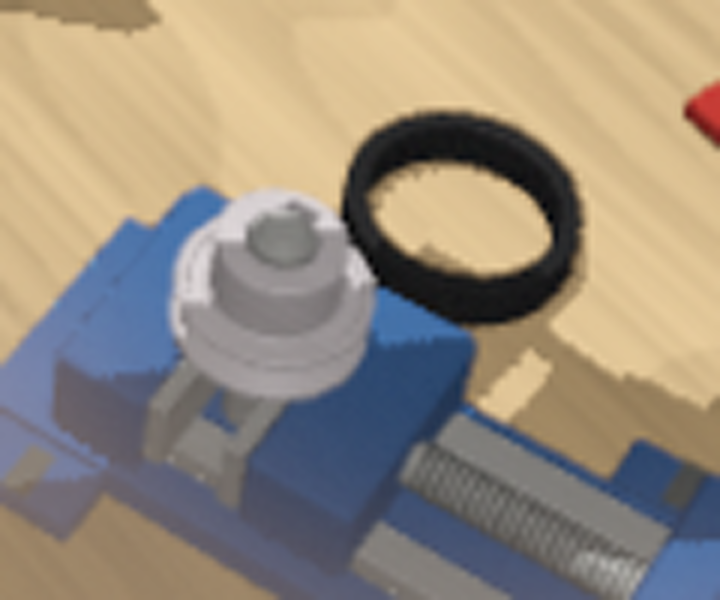

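View pics/w21z.png

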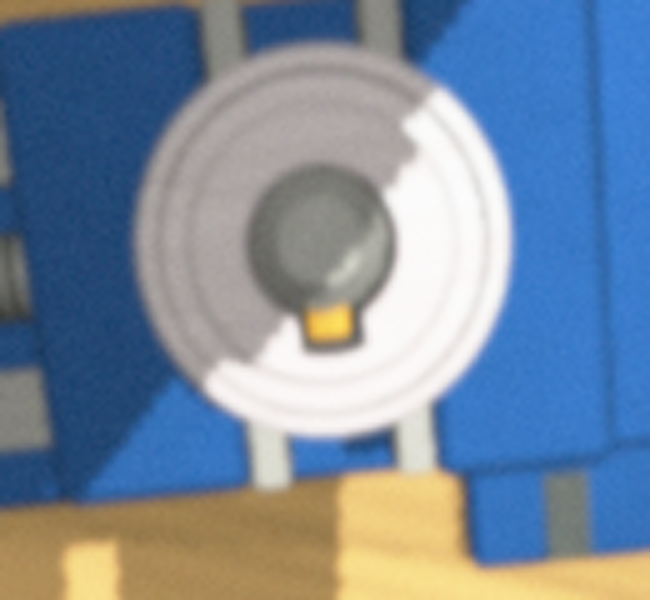

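The wrist view shows the brass key at (330,322) centred in the keyway and the shaft centred in the bore. The side view shows the pulley level and down on the vise, the lid back on its stop, two pulleys in the case, and the other items at their starting pixels. Handing in.

```bash
python3 - <<'E'
from bench import *
print(close_job())
E
```

```text
the job is handed in; nothing more can be done
None
```

The job was handed in at about 21.6 s of the 62 s allowed. The interface gave no verdict, so what follows rests on my own checks.

**What I did:**
- **Lid:** I opened it by its handle along the hinge arc and eased it onto its stop, at about 1.75 rad worked out from the tool position. I then released it, and it stayed open.
- **Pulley choice:** the wrist camera showed the plain-bore pulley, the small-bore pulley and the keyed one side by side. I took the keyed one, in the place furthest to the robot's left.
- **Fitting:** I turned it to match the key at about 19.6° and lowered it in small steps. It met no resistance passing the key's end, then touched the collar with the TCP at 0.0872 m, the height I had computed for fully seated. The push against it was about 10 N. I eased off, opened the fingers and withdrew upwards.

**Last checks:**
- The wrist picture shows the key centred in the keyway and the shaft centred in the bore.
- The side picture shows the pulley level on the vise and the lid back on its stop.
- The other two pulleys are still in the case. By eye, the loose items sit where they started in the side picture; I did not measure their shifts.
- The gripper is clear of everything and the force reading is near zero.

**What failed or disagreed:**
- The first grasp of the handle slipped off and left the lid shut. The fingertips turned out to sit about 19 mm above the reported TCP, so I gripped again 16 mm lower.
- The lid pulled on the gripper with up to about 16 N midway, because my arc was a few millimetres too tight. I corrected it during the swing.
- The three cameras disagreed by 2 to 5 mm on the shaft's position. I aimed mainly by the wrist camera, which also measured the pulley in the gripper.

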